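# Refit the burner cap and the control knob of a gas hob

## Robot

A 6-joint arm with a two-finger parallel gripper is mounted at the origin on the work surface. World frame = base frame: x ahead of the robot, y to its left, z up, the work surface at z = 0. Lengths are in m, angles in rad, forces in N, time in s.
With the tool pointing down it reaches from about 0.35 to 0.975 m from the base axis. Payload 4.9 kg.
Tool frame: the origin (TCP) lies midway between the tips of the shut fingers; the grasp point (between the pads) lies ctrl.grip_point_offset behind it (ctrl.grip_point_offset is the distance from the TCP to the grasp point, in m); x points along the fingers, y is the direction in which the jaws open and shut, and the axes are right-handed (so a half turn about x gives the same grasp; the last joint's range is limited). The gripper opens to 85 mm and grips with 20 to 120 N. Pads are 22 mm wide; open, the fingers measure 114 mm over their backs; the gripper's body (76 mm by 85 mm) begins 54 mm behind the grasp point. The pads swing forward as they close: fully open they stand 13 mm farther back than shut.
Start: joints at [1.088, 0.053, 1.613, -0, 1.476, -0.119], TCP at [0.222, 0.584, 0.231] pointing down, gripper open.
Joint ranges: [-3.01, 3.01], [-1.01, 2.22], [0.06, 2.58], [-1.02, 4.17], [0.09, 2.62], [-3.14, 3.14]. Speed limits (rad/s): [2.57, 2.57, 3.14, 3.14, 3.14, 3.14].

## Interface

Orientations are given as a rotation vector (axis times angle).
In Python, from station import ctrl gives the robot as it stands. The module is installed in compiled form; this text tells all that it offers.
- The arm moves only by the tool drive_tool, never from a script. Its argument "commands" is text: rows parted by semicolons, each of 5 numbers parted by spaces: the closure, from -1 (fully open) to 1 (shut), so that 0 is half open, then the shift along the tool's x, y, z in units of 40 mm (1.0 is 40 mm), then the turn about the tool's x in units of 5 degrees (1.0 is 5 degrees). A call has 1 to 8 rows; each row is the pose to reach, as a shift and turn from the pose commanded when the call began, along the tool's axes at that moment; what a row does not reach only later rows make up. A row lasts 1/12 s, in which the tool goes at most 41.7 mm and 7.16 degrees, less where a joint would pass 70% of its speed; a pose out of reach is approached as far as the arm can. A call with a gripper value outside its range is refused whole. The fingers move at their own pace and stop on an object; "newtons" is the grip in N (left out, the last holds). Time passes only in rows, so rows that repeat a pose let the fingers close. It gives the time, the measured TCP pose, the force and the opening at its end, in the units of the state.
- ctrl.get_obs(): the state, without advancing time (a new reading comes with each control period).
- ctrl.get_image(name): name is "scene" or "side" or "wrist"; returns (picture, depth): 420x560x3 uint8, blue, green, red; 420x560 float32, m along the optical axis (not along the pixel's ray), 0 where there is no reading.
- ctrl.camera_info(name): a dict with "K" (3x3 intrinsics, pixels), "T" (4x4, takes a point from camera to world coordinates). Camera axes: x right, y down, z forward; pixel columns grow to the right and rows downward; lengths in m; the calibration is good to about 2 mm. The wrist camera is an equidistant fisheye: a pixel r from the principal point sees the ray r / f radians off the axis. A picture is of the moment at which its call begins: read the wrist's pose just before it. camera_info takes no time and is no camera call; for the wrist camera it gives the pose at the moment of the call.
- ctrl.finish_job(): hands the job in, once; it reports no verdict.
The state is a dict: "t": time; "q": joint angles; "dq": joint speeds; "effort": joint torques, N m; "tool_pos": TCP position; "tool_rot": TCP orientation; "contact_force": force on the tool from outside, world axes, zero at the start; "wrist_torque": the same for the moment, N m; "opening": finger opening in m.
Only numpy, scipy, OpenCV 4.12 (cv2) and the standard library are available. Lean on these libraries where they do the work, as an engineer would, in place of code of your own. Each camera call takes 0.05 s, during which the arm holds its last target.

## Task

The small gas hob has been washed: first set the burner cap, domed side up and centred, on top of the raised brass burner and let go of it. Then take the control knob, turn it so that its D-shaped bore matches the D-shaped spindle, push it fully onto the spindle and press it down against the spindle's spring as far as it goes. Finish while still holding the knob pressed down (do not let go of it), and leave the other kitchen things where they are.

Things in the scene. Friction and masses are not known exactly. Their poses are not given: they have to be found in the camera images.
- hob: Fixed steel gas hob, a box 260 (its x) x 340 (its y) mm on rubber feet, flat top 55 mm above the counter. Origin: centre of its underside at counter height. The burner stands at its (0, +75) mm, the knob spindle at its (0, -100) mm. It may stand on the left or the right of the robot.
- burner_top (a point): Centre of the flat top of the fixed round brass burner head, 44 mm across, which rises 30 mm above the hob's top (85 mm above the counter). Here the cap's underside must rest. A 16 mm tall white igniter pin 6 mm thick stands on the hob's top 36 mm from the burner's axis (hob's +x side).
- spindle_tip (a point): Centre of the tip of the upright aluminium D-shaped spindle on the hob: 12 mm round with one flat 1.5 mm from its axis, edges of the tip chamfered. It rises 26 mm out of a black bezel (46 mm across, 2 mm high); tip 83 mm above the counter unpressed, it sinks when pressed. +x of this frame points square out of the flat, z up. The spindle does not turn.
- spindle (a joint): How far the spindle is pressed down, in m: 0 released, 0.006 the stop. A spring pushes it up with 4 N at 0 and 10 N at 0.006.
- knob: Loose grey plastic cooker knob, 50 g, standing bore-down on the board. Round skirt 40 mm across, 19 mm high; on it a bar grip 36 mm long (knob's x), 12 mm wide (its y), from 19 to 39 mm above the underside. A pointed nose on the +x side reaches 27 mm from the axis; a white line on the bar lies on that side too. Origin: centre of the underside, z up.
- knob_bore (a point): Centre of the mouth of the knob's bore (same point and axes as knob), open below, 16 mm deep: D-shaped, 14 mm round with its flat 2.5 mm from the axis on the +x (nose) side, mouth chamfered. The nose must point the way the spindle's flat faces; 1 mm clearance all round. Pushed home, this point is 16 mm below the spindle's tip.
- knob_nose (a point): Point of the knob's nose, at the knob's (27, 0, 10) mm.
- cap: Loose dark steel burner cap, 120 g: a disc 54 mm across and 15 mm high with bevelled upper edge and a low dome, flat underneath, lying flat on the board, domed side up. Widest at 10 mm above the underside, straight-sided below it. Origin: centre of the underside, z up.
- board: Fixed wooden board 240 (its x) x 180 (its y) mm, 15 mm thick, on which the cap and the knob lie, one near each end of its x (which is which varies). Origin: centre of its underside.
- tumbler: Steel tumbler, 68 mm across, 95 mm high, a bystander standing beyond the work. Origin: centre of its underside.
- spice_jar: Small amber glass jar, 52 mm across, 75 mm high, a bystander. Origin: centre of its underside.
- katori: Small steel bowl, 90 mm across, 35 mm high, a bystander. Origin: centre of its underside.

How it is judged:
On the way, in this order (a step that is already met when the one before it is completed fails the run):
1. the burner cap rests centred and level on the burner head, let go (horizontal distance between cap and burner_top below 0.008 m and z of cap in the frame of burner_top between -0.003 and 0.003 m and angle between cap's own z axis and vertical below 0.1 rad and contact force between the fingers and cap below 0.1 N and linear speed of cap below 0.02 m/s), for 0.3 s.
2. the knob is fully on the spindle and pressed down (z of knob in the frame of spindle_tip below -0.0135 m and horizontal distance between knob and spindle_tip below 0.004 m and angle between the x axis of knob and the x axis of spindle_tip, either way round below 0.5 rad and x of knob_nose in the frame of spindle_tip above 0.02 m and angle between knob's own z axis and vertical below 0.15 rad and value of joint spindle above 0.004 m and contact force between the fingers and knob above 1 N), for 0.2 s.
At the end, for the whole second after the job is handed in: Cap free on burner head, within 8 mm of centre, level to 0.1 rad, height to 3 mm. Knob underside at least 13.5 mm below the spindle tip, within 4 mm of its axis, tilt under 0.15 rad, nose on the flat's side and in line to 0.5 rad, fingers on it, spindle down over 4 mm. Others moved < 30 mm (all of step 2 and horizontal distance between cap and burner_top below 0.008 m and z of cap in the frame of burner_top between -0.003 and 0.003 m and angle between cap's own z axis and vertical below 0.1 rad and contact force between the fingers and cap below 0.1 N); the arm keeps its last pose, push and grip.
It fails at once if the tumbler is moved more than 30 mm (distance of tumbler from where it was at the start of the episode above 0.03 m).
It fails at once if the spice jar is moved more than 30 mm (distance of spice_jar from where it was at the start of the episode above 0.03 m).
It fails at once if the katori is moved more than 30 mm (distance of katori from where it was at the start of the episode above 0.03 m).
It also fails if it takes over 56 s, if anything falls off the work surface, if the arm or the gripper's body presses on something with over 40 N, if the wrist force passes 120 N, or if a joint passes its speed limit or range.

## Working session

There is one attempt and no reset: what is moved stays moved. The work goes in short steps, Python scripts to look and compute and a tool call to move; the robot and the scene stay as the last step left them, time stands still between calls to the robot, and variables do not carry over. Pictures are saved under pics/ and viewed, and the job is handed in when it is done.

Besides the shell and the picture viewer there is one more tool, called after "Emit:" as name(argument=value, ...) on one line, values as JSON. drive_tool: Moves the arm, as the interface text tells. Its arguments: {"type":"object","properties":{"commands":{"type":"string"},"newtons":{"type":"number"}},"required":["commands"]}

```bash
mkdir -p pics; cat > look.py <<'E'
from station import ctrl
import cv2,numpy as np,sys,pickle
def snap(tag,names=("scene","side","wrist")):
    for n in names:
        info=ctrl.camera_info(n); im,d=ctrl.get_image(n)
        cv2.imwrite(f"pics/{tag}_{n}.png",im)
        pickle.dump((im,d,info),open(f"{tag}_{n}.pkl","wb"))
E
python3 - <<'E'
from look import *
print(ctrl.get_obs(), ctrl.grip_point_offset)
snap("a")
for n in ("scene","side","wrist"): print(n,ctrl.camera_info(n))
E
ls
```

```text
{'t': 0.0, 'q': array([ 1.08797689e+00,  5.33768831e-02,  1.61432156e+00,  5.03804899e-06,
        1.47597909e+00, -1.18980419e-01]), 'dq': array([ 0.00151389, -0.00186635, -0.00157293,  0.00061435, -0.00043511,
        0.00165731]), 'effort': array([ 4.52939057e-04, -3.93703830e+01, -3.70167160e+01, -7.23154767e-05,
        7.23327161e-03,  5.11179792e-06]), 'tool_pos': array([0.22210804, 0.58352981, 0.23003413]), 'tool_rot': array([ 0.28392807,  1.55250285, -0.28706796]), 'contact_force': array([-1.21701903, -0.12943396,  0.07842772]), 'wrist_torque': array([-0.01663403, -0.01017206, -0.02461275]), 'opening': 0.08536093232113912} 0.0187
scene {'K': array([[391.39727844,   0.        , 282.3872632 ],
       [  0.        , 391.39727844, 210.5438853 ],
       [  0.        ,   0.        ,   1.        ]]), 'T': array([[-0.832949  ,  0.46116828, -0.30581005,  0.89076548],
       [ 0.55321733,  0.68193242, -0.47845456,  0.38734239],
       [-0.01210628, -0.56770767, -0.82314121,  0.83786338],
       [ 0.        ,  0.        ,  0.        ,  1.        ]])}
side {'K': array([[429.630678  ,   0.        , 276.91538408],
       [  0.        , 429.630678  , 205.50033737],
       [  0.        ,   0.        ,   1.        ]]), 'T': array([[ 0.9897095 , -0.10118792,  0.10117363,  0.51683555],
       [-0.1423048 , -0.6220057 ,  0.76997289, -0.77371206],
       [-0.01498138, -0.77644698, -0.63000448,  0.70493399],
       [ 0.        ,  0.        ,  0.        ,  1.        ]])}
wrist {'K': array([[325.1922621 ,   0.        , 278.67122213],
       [  0.        , 325.1922621 , 211.91572293],
       [  0.        ,   0.        ,   1.        ]]), 'T': array([[ 0.35584265,  0.88560902,  0.29845045,  0.14609315],
       [ 0.93454514, -0.33680718, -0.11483162,  0.61280225],
       [-0.00117567,  0.3197774 , -0.94749197,  0.37232291],
       [ 0.        ,  0.        ,  0.        ,  1.        ]])}
a_scene.pkl
a_side.pkl
a_wrist.pkl
look.py
pics
```

View pics/a_scene.png

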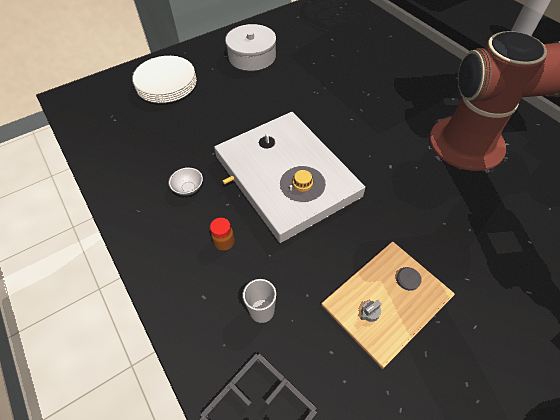

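View pics/a_side.png

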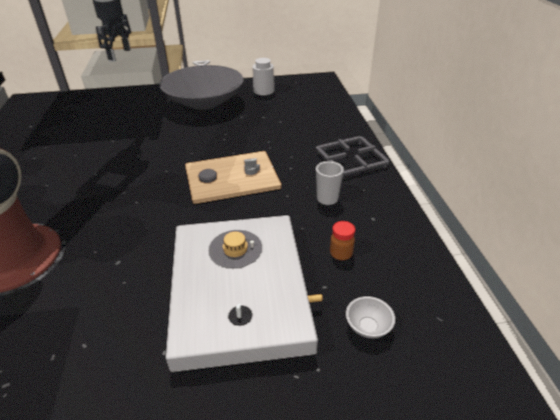

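View pics/a_wrist.png

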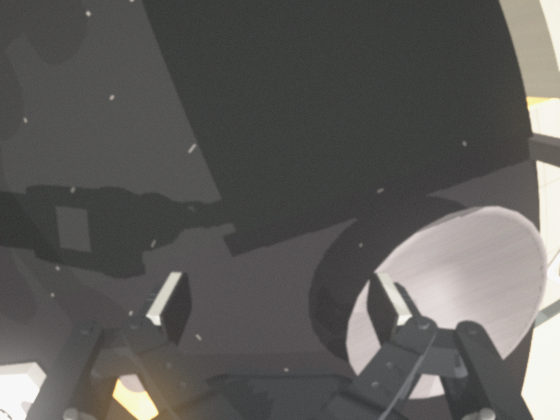

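The scene view shows the burner at about (302,182), the spindle at (267,140), the knob at (371,311) and the cap at (409,279). In the side view they are at (235,245), (239,312), (251,167) and (207,176). I'll zoom in next and then triangulate.

```bash
cat > geo.py <<'E'
import pickle,numpy as np,cv2
def ray(info,u,v,fish=False):
    K,T=info["K"],info["T"]
    x,y=(u-K[0,2])/K[0,0],(v-K[1,2])/K[1,1]
    if fish:
        r=np.hypot(x,y); d=np.array([np.sin(r)*x/r,np.sin(r)*y/r,np.cos(r)]) if r>0 else np.array([0,0,1.])
    else:
        d=np.array([x,y,1]); d/=np.linalg.norm(d)
    return T[:3,3],T[:3,:3]@d
def plane(info,u,v,z,fish=False):
    o,d=ray(info,u,v,fish); return o+d*(z-o[2])/d[2]
def tri(rays):
    A=np.zeros((3,3));b=np.zeros(3)
    for o,d in rays:
        P=np.eye(3)-np.outer(d,d);A+=P;b+=P@o
    p=np.linalg.solve(A,b)
    return p,[np.linalg.norm((np.eye(3)-np.outer(d,d))@(p-o)) for o,d in rays]
def pt(im,d,info):pass
def load(f): return pickle.load(open(f,"rb"))
E
python3 - <<'E'
from geo import *
im,d,i1=load("a_scene.pkl"); im2,d2,i2=load("a_side.pkl")
for n,a,b in [("burner",(302,178),(235,239)),("sptip",(267,135),(238,307)),("knob",(371,308),(250,161)),("cap",(409,277),(207,175))]:
    print(n,tri([ray(i1,*a),ray(i2,*b)]))
def crop(im,x,y,w,h,k,f): cv2.imwrite(f,cv2.resize(im[y:y+h,x:x+w],None,fx=k,fy=k,interpolation=cv2.INTER_CUBIC))
crop(im,230,100,110,110,5,"pics/c1.png");crop(im,320,235,140,130,5,"pics/c2.png")
crop(im2,180,210,140,150,4,"pics/c3.png");crop(im2,180,140,110,70,6,"pics/c4.png")
E
```

```text
burner (array([ 0.51412174, -0.10752436,  0.08051972]), [np.float64(0.00027388387303638694), np.float64(0.00027388387303644055)])
sptip (array([ 0.50669487, -0.28411799,  0.08009032]), [np.float64(0.0006577524343067494), np.float64(0.000657752434306604)])
knob (array([0.5781224 , 0.23758049, 0.04611244]), [np.float64(0.0018758579299566112), np.float64(0.0018758579299566714)])
cap (array([0.45313797, 0.22502541, 0.02267436]), [np.float64(0.0009692555680036465), np.float64(0.0009692555680035632)])
```

View pics/c1.png

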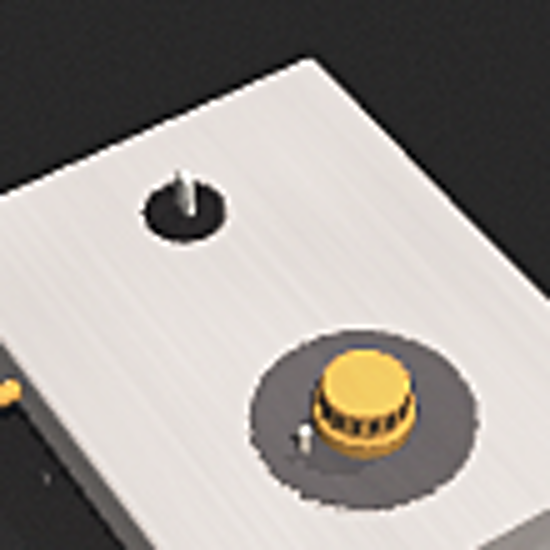

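View pics/c2.png

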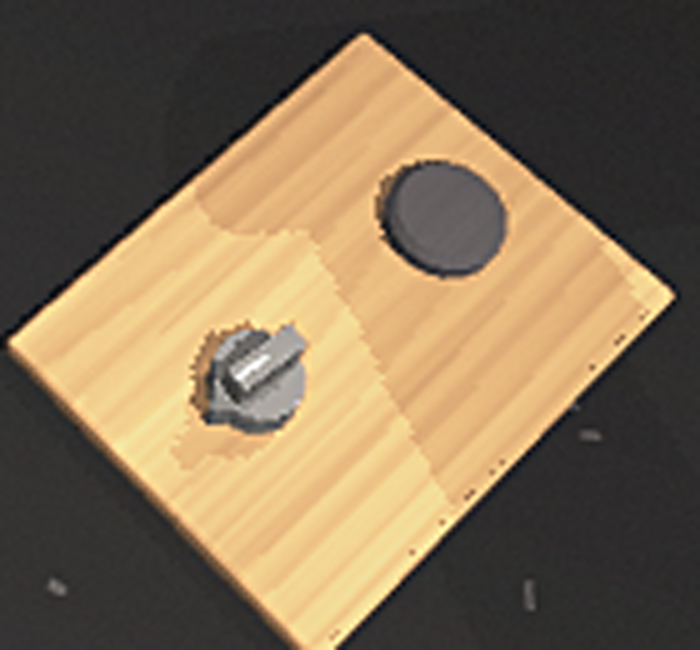

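View pics/c3.png

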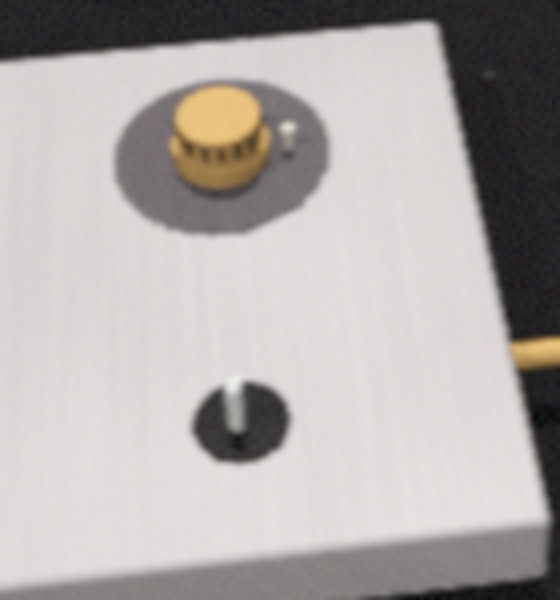

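View pics/c4.png

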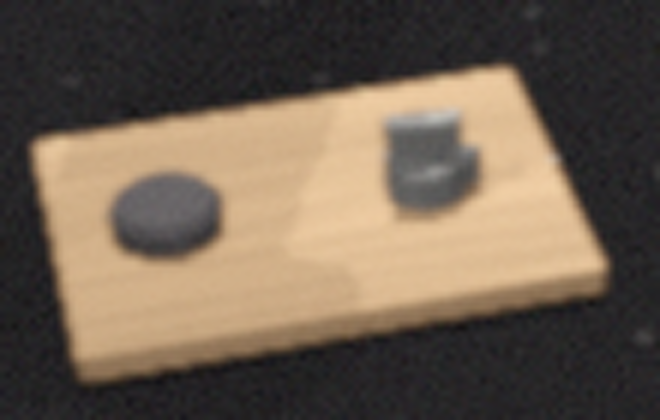

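```bash
cat > plan.py <<'E'
from station import ctrl
import numpy as np
from scipy.spatial.transform import Rotation as R
def go(target=None,yaw=None):
    o=ctrl.get_obs();Rt=R.from_rotvec(o["tool_rot"]).as_matrix();p=o["tool_pos"]
    y=Rt[:,1]
    print("t",round(o["t"],2),"pos",p.round(4),"xaxis",Rt[:,0].round(4),"yaxis yaw deg",np.degrees(np.arctan2(y[1],y[0])).round(2),"open",round(o["opening"],4),"F",o["contact_force"].round(2),"q",o["q"].round(3))
    if target is not None: print("units",(Rt.T@(np.array(target)-p)/0.04).round(3))
E
python3 -c "
from plan import *
go((0.47,0.225,0.22)); o=ctrl.get_obs(); print(R.from_rotvec(o['tool_rot']).as_matrix().round(3))"
```

```text
t 0.15 pos [0.2222 0.5837 0.2303] xaxis [-7.0e-04 -1.4e-03 -1.0e+00] yaxis yaw deg 69.16 open 0.0851 F [-0.28  0.13 -0.68] q [ 1.088  0.053  1.614 -0.     1.476 -0.119]
units [ 0.266 -6.175  8.981]
[[-0.001  0.356  0.935]
 [-0.001  0.935 -0.356]
 [-1.    -0.002 -0.   ]]
```

Emit:
drive_tool(commands="-1 0 -0.5 0.7 0; -1 0 -1.1 1.6 0; -1 0 -1.7 2.4 0; -1 0 -2.2 3.2 0; -1 0 -2.8 4.1 0; -1 0 -3.4 4.9 0; -1 0 -3.9 5.7 0; -1 0 -4.5 6.5 0", newtons=30)

```text
t: 0.82
tool_pos: [0.4019, 0.3217, 0.2311]
tool_rot: [0.285, 1.552, -0.285]
contact_force: [0.8, 0.5, 0.6]
opening: 0.0853
```

Emit:
drive_tool(commands="-1 0 -0.5 0.8 0; -1 0 -1.1 1.6 0; -1 0 -1.6 2.4 0; -1 0 -1.7 2.5 0;-1 0 -1.7 2.5 0;-1 0 -1.7 2.5 0")

```text
t: 1.32
tool_pos: [0.4703, 0.2243, 0.2309]
tool_rot: [0.286, 1.553, -0.286]
contact_force: [-0.9, -0.2, 1.1]
opening: 0.0851
```

```bash
python3 -c "
from look import *
from plan import *
go();snap('b');go()"
```

```text
t 1.32 pos [0.4703 0.2243 0.2309] xaxis [-1.e-03  4.e-04 -1.e+00] yaxis yaw deg 69.11 open 0.0851 F [-0.85 -0.17  1.15] q [ 3.020e-01 -1.980e-01  1.852e+00  1.000e-03  1.489e+00 -9.040e-01]
t 1.47 pos [0.4698 0.2254 0.2312] xaxis [-4.e-04  2.e-04 -1.e+00] yaxis yaw deg 69.27 open 0.0851 F [0.59 0.13 0.12] q [ 0.304 -0.199  1.852  0.     1.489 -0.905]
```

View pics/b_wrist.png

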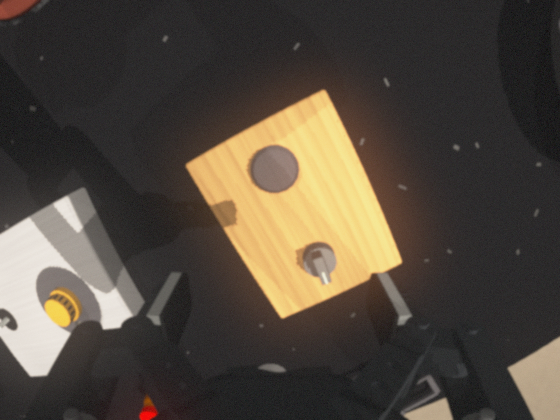

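The wrist view shows the cap at about (274,169), the knob at (319,262) with its bar pointing down in the image, and the burner at (62,307). Next I'll fit the contours.

```bash
python3 - <<'E'
from geo import *
im,d,i=load("b_wrist.pkl")
def crop(im,x,y,w,h,k,f): cv2.imwrite(f,cv2.resize(im[y:y+h,x:x+w],None,fx=k,fy=k,interpolation=cv2.INTER_CUBIC))
crop(im,230,130,130,170,4,"pics/d1.png")
hsv=cv2.cvtColor(im,cv2.COLOR_BGR2HSV)
m=((hsv[...,1]<90)).astype(np.uint8)*255
for nm,(x,y,w,h) in dict(cap=(240,135,70,70),knob=(295,235,50,60)).items():
    s=np.zeros_like(m); s[y:y+h,x:x+w]=m[y:y+h,x:x+w]
    cs=max(cv2.findContours(s,0,1)[0],key=cv2.contourArea)
    el=cv2.fitEllipse(cs); print(nm,el,cv2.contourArea(cs),cv2.boundingRect(cs))
    z={'cap':.025,'knob':.034}[nm]
    P=np.array([plane(i,*p[0],z,True)[:2] for p in cs.astype(float)])
    (c,r)=cv2.minEnclosingCircle(P.astype(np.float32)); print("circ on plane",c,r,P.mean(0))
    u,v=map(int,el[0]); dd=d[v,u]; o,dr=ray(i,u,v,True); print("depth pt",o+dr*dd/(i["T"][:3,2]@dr))
# board plane
for u,v in [(290,120),(350,200),(280,240)]:
    o,dr=ray(i,u,v,True); print("board",o+dr*d[v,u]/(i["T"][:3,2]@dr))
# two-view for cap: scene fit
for n in ("scene","side"):
    im2,d2,i2=load(f"b_{n}.pkl"); hs=cv2.cvtColor(im2,cv2.COLOR_BGR2HSV); print(n)
E
```

```text
cap ((274.35870361328125, 168.39906311035156), (44.97200393676758, 45.61004638671875), 101.5785140991211) 1609.5 (251, 146, 47, 46)
circ on plane (0.45529869198799133, 0.2257910668849945) 0.025572409853339195 [0.45510564 0.22580849]
depth pt [0.45368846 0.22609183 0.02986338]
knob ((320.2362060546875, 262.825439453125), (30.60848045349121, 37.009490966796875), 170.69435119628906) 824.5 (303, 244, 33, 41)
circ on plane (0.580993115901947, 0.2391444891691208) 0.027347611263394356 [0.57828395 0.23685782]
depth pt [0.56563113 0.23806916 0.05334619]
board [0.41230333 0.26034067 0.01447949]
board [0.52260832 0.29451337 0.01437704]
board [0.54024811 0.20034763 0.01539262]
scene
side
```

View pics/d1.png

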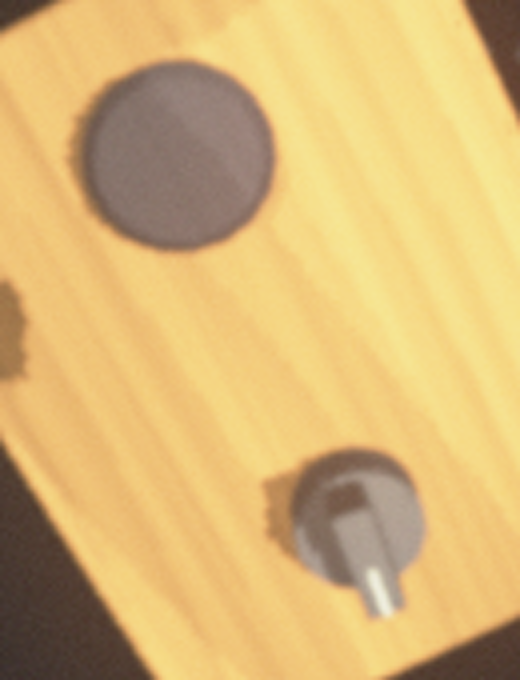

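View pics/b_scene.png

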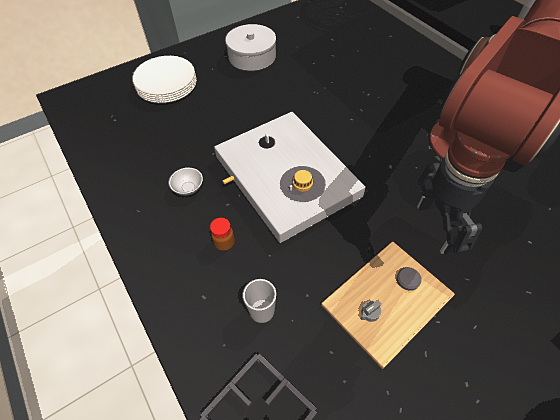

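```bash
python3 -c "
from plan import *
go((0.4550,0.2256,0.05));go((0.4550,0.2256,0.0145))"
```

```text
t 1.47 pos [0.4698 0.2254 0.2312] xaxis [-4.e-04  2.e-04 -1.e+00] yaxis yaw deg 69.27 open 0.0851 F [0.59 0.13 0.12] q [ 0.304 -0.199  1.852  0.     1.489 -0.905]
units [ 4.529 -0.126 -0.346]
t 1.47 pos [0.4698 0.2254 0.2312] xaxis [-4.e-04  2.e-04 -1.e+00] yaxis yaw deg 69.27 open 0.0851 F [0.59 0.13 0.12] q [ 0.304 -0.199  1.852  0.     1.489 -0.905]
units [ 5.416 -0.126 -0.345]
```

Emit:
drive_tool(commands="-1 0.7 -0.13 -0.34 0; -1 1.6 -0.13 -0.34 0; -1 2.5 -0.13 -0.34 0; -1 3.4 -0.13 -0.34 0; -1 4.2 -0.13 -0.34 0; -1 4.7 -0.13 -0.34 0; -1 5.0 -0.13 -0.34 0; -1 5.1 -0.13 -0.34 0")

```text
t: 2.13
tool_pos: [0.4539, 0.2246, 0.025]
tool_rot: [0.283, 1.556, -0.286]
contact_force: [-1.2, -0.2, 0.3]
opening: 0.0854
```

Emit:
drive_tool(commands="-0.6 0.15 0 0 0; -0.6 0.3 0 0 0; -0.6 0.3 0 0 0; -0.6 0.3 0 0 0")

```text
t: 2.47
tool_pos: [0.4567, 0.2245, 0.0162]
tool_rot: [0.286, 1.551, -0.285]
contact_force: [-0.2, -0.3, 1.0]
opening: 0.0684
```

```bash
python3 -c "
from look import *
from plan import *
go();snap('c',('wrist',));go()"
```

```text
t 2.47 pos [0.4567 0.2245 0.0162] xaxis [ 1.5e-03  5.0e-04 -1.0e+00] yaxis yaw deg 69.16 open 0.0684 F [-0.25 -0.3   1.02] q [ 0.311  0.018  2.037  0.     1.085 -0.897]
t 2.52 pos [0.4569 0.2245 0.0164] xaxis [ 1.8e-03  6.0e-04 -1.0e+00] yaxis yaw deg 69.16 open 0.0681 F [0.25 0.08 0.13] q [ 0.31   0.018  2.037 -0.     1.085 -0.897]
```

View pics/c_wrist.png

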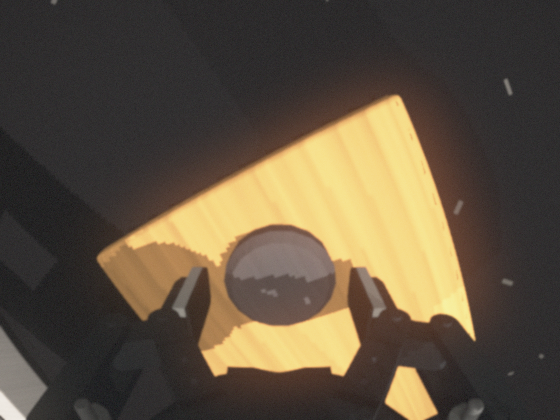

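The cap sits between the jaws at about (280,275), with the pads level with it. I'll check the fore-aft offset.

```bash
python3 - <<'E'
from geo import *
im,d,i=load("c_wrist.pkl")
hsv=cv2.cvtColor(im,cv2.COLOR_BGR2HSV)
m=(hsv[...,1]<110).astype(np.uint8)*255
s=np.zeros_like(m); s[215:330,218:345]=m[215:330,218:345]
s=cv2.morphologyEx(s,cv2.MORPH_OPEN,np.ones((9,9)))
cs=max(cv2.findContours(s,0,1)[0],key=cv2.contourArea); print(cv2.boundingRect(cs),cv2.contourArea(cs))
P=np.array([plane(i,*p[0],.025,True)[:2] for p in cs.astype(float)])
print(cv2.minEnclosingCircle(P.astype(np.float32)),cv2.fitEllipse((P*1e4).astype(np.float32)))
for q in [(226,275),(335,275),(280,225),(280,325)]: print(plane(i,*q,.025,True))
E
```

```text
(225, 228, 110, 97) 8342.0
((0.4543898403644562, 0.22575101256370544), 0.027478747069835663) ((4547.11279296875, 2257.7421875), (523.508056640625, 535.8642578125), 56.94325637817383)
[0.4431565  0.20298141 0.025     ]
[0.46160567 0.25121077 0.025     ]
[0.42843971 0.23587839 0.025     ]
[0.480127   0.21631167 0.025     ]
```

Emit:
drive_tool(commands="-0.6 0.05 0 -0.05 0; 0.2 0.05 0 -0.05 0; 0.2 0.05 0 -0.05 0; 0.2 0.05 0 -0.05 0; 0.2 0.05 0 -0.05 0; 0.2 0.05 0 -0.05 0", newtons=40)

```text
t: 3.02
tool_pos: [0.4546, 0.2251, 0.0142]
tool_rot: [0.286, 1.551, -0.285]
contact_force: [-2.1, 0.2, 5.8]
opening: 0.0511
```

```bash
python3 -c "
from look import *
from plan import *
go();snap('e',('wrist',));go()"
```

```text
t 3.02 pos [0.4546 0.2251 0.0142] xaxis [ 7.e-04  3.e-04 -1.e+00] yaxis yaw deg 69.16 open 0.0511 F [-2.11  0.19  5.79] q [ 0.313  0.018  2.041  0.     1.082 -0.894]
t 3.07 pos [0.4546 0.2251 0.0142] xaxis [ 7.e-04  3.e-04 -1.e+00] yaxis yaw deg 69.16 open 0.0515 F [-1.76 -1.03  5.06] q [ 0.313  0.019  2.041  0.     1.082 -0.894]
```

View pics/e_wrist.png

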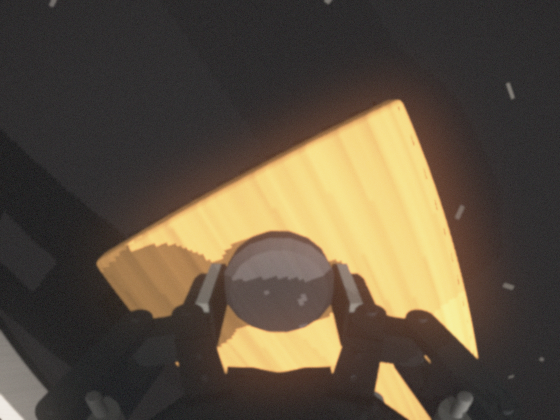

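Emit:
drive_tool(commands="0.2 -0.3 0 0 0; 0.2 -0.8 0 0 0; 0.2 -1.5 0 0 0; 0.2 -2.3 0 0 0; 0.2 -3.1 0 0 0; 0.2 -3.5 0 0 0; 0.2 -3.5 0 0 0")

```text
t: 3.65
tool_pos: [0.457, 0.2258, 0.1589]
tool_rot: [0.289, 1.543, -0.282]
contact_force: [0.8, -0.1, -1.2]
opening: 0.0513
```

```bash
python3 -c "
from look import *
from plan import *
go();snap('f');go()"
```

```text
t 3.65 pos [0.457  0.2258 0.1589] xaxis [ 0.0093  0.0029 -1.    ] yaxis yaw deg 69.16 open 0.0513 F [ 0.82 -0.07 -1.18] q [ 0.313 -0.178  1.956 -0.     1.354 -0.894]
t 3.8 pos [0.4532 0.2245 0.1518] xaxis [-2.2e-03 -8.0e-04 -1.0e+00] yaxis yaw deg 69.16 open 0.0511 F [-0.03 -0.13 -1.95] q [ 0.313 -0.173  1.964 -0.     1.353 -0.894]
```

View pics/f_wrist.png

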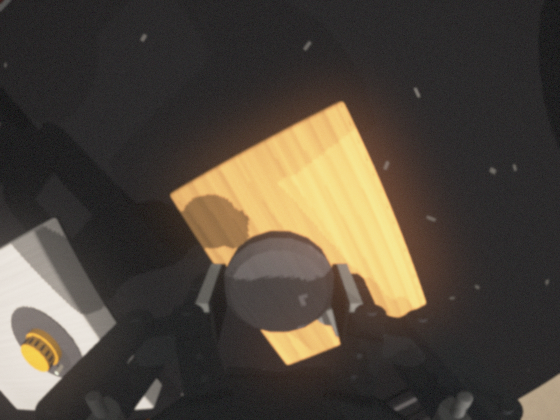

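View pics/f_side.png

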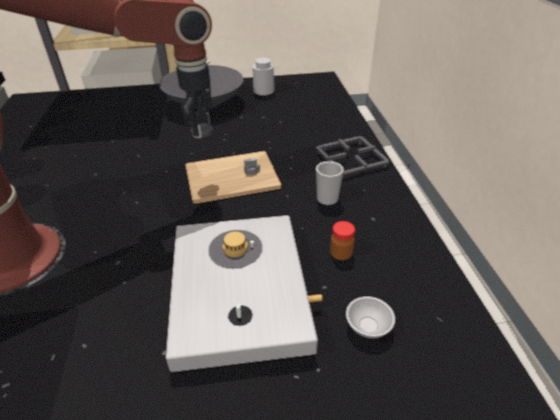

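Cap is lifted and held. Moving to a spot past the hob that gives the wrist camera a clear view of the burner and spindle.

```bash
python3 -c "
from plan import *
go((0.56,-0.17,0.2))"
```

```text
t 3.8 pos [0.4532 0.2245 0.1518] xaxis [-2.2e-03 -8.0e-04 -1.0e+00] yaxis yaw deg 69.16 open 0.0511 F [-0.03 -0.13 -1.95] q [ 0.313 -0.173  1.964 -0.     1.353 -0.894]
units [-1.203 -8.269  6.004]
```

Emit:
drive_tool(commands="0.2 -0.3 -0.5 0.4 0; 0.2 -0.6 -1.2 0.9 0; 0.2 -0.9 -2.0 1.5 0; 0.2 -1.1 -2.8 2.0 0; 0.2 -1.2 -3.6 2.6 0; 0.2 -1.2 -4.3 3.1 0; 0.2 -1.2 -5.1 3.7 0; 0.2 -1.2 -5.8 4.2 0")

```text
t: 4.47
tool_pos: [0.5275, -0.0537, 0.1984]
tool_rot: [0.286, 1.556, -0.286]
contact_force: [0.1, 0.3, -0.6]
opening: 0.0513
```

Emit:
drive_tool(commands="0.2 0 -0.8 0.6 0; 0.2 0 -1.5 1.1 0; 0.2 0 -2.1 1.5 0; 0.2 0 -2.4 1.75 0; 0.2 0 -2.5 1.8 0; 0.2 0 -2.5 1.8 0; 0.2 0 -2.5 1.8 0; 0.2 0 -2.5 1.8 0")

```text
t: 5.13
tool_pos: [0.5599, -0.1692, 0.2006]
tool_rot: [0.285, 1.553, -0.284]
contact_force: [-0.4, -0.0, -1.3]
opening: 0.0513
```

```bash
python3 -c "
from look import *
from plan import *
go();snap('g',('wrist',));go()"
```

```text
t 5.13 pos [ 0.5599 -0.1692  0.2006] xaxis [-0.0012  0.001  -1.    ] yaxis yaw deg 69.24 open 0.0513 F [-0.38 -0.02 -1.25] q [-0.421 -0.02   1.738  0.     1.425 -1.629]
t 5.18 pos [ 0.5601 -0.1692  0.2009] xaxis [-6.e-04  6.e-04 -1.e+00] yaxis yaw deg 69.26 open 0.0513 F [ 0.25  0.17 -0.39] q [-0.421 -0.021  1.738  0.     1.425 -1.63 ]
```

View pics/g_wrist.png

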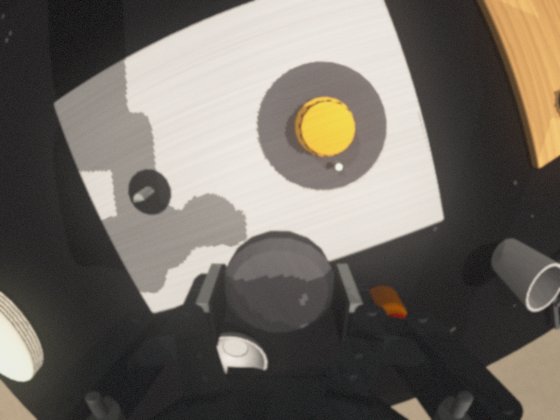

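The burner top is at about (328,127), the igniter pin at (339,167), and the spindle near (142,193) inside the dark bezel. I'll crop and measure these.

```bash
python3 - <<'E'
from geo import *
im,d,i=load("g_wrist.pkl")
def crop(im,x,y,w,h,k,f): cv2.imwrite(f,cv2.resize(im[y:y+h,x:x+w],None,fx=k,fy=k,interpolation=cv2.INTER_CUBIC))
c=im[165:220,115:180]; c=np.clip(c.astype(float)*1.6,0,255).astype(np.uint8)
cv2.imwrite("pics/g1.png",cv2.resize(c,None,fx=9,fy=9,interpolation=cv2.INTER_CUBIC))
crop(im,290,85,80,100,6,"pics/g2.png")
hsv=cv2.cvtColor(im,cv2.COLOR_BGR2HSV)
m=((hsv[...,1]>150)&(abs(hsv[...,0].astype(int)-22)<8)&(hsv[...,2]>215)).astype(np.uint8)*255
s=np.zeros_like(m); s[90:170,290:370]=m[90:170,290:370]
cs=max(cv2.findContours(s,0,1)[0],key=cv2.contourArea); print(cv2.fitEllipse(cs),cv2.boundingRect(cs))
P=np.array([plane(i,*p[0],.085,True)[:2] for p in cs.astype(float)])
print(cv2.minEnclosingCircle(P.astype(np.float32)),P.mean(0),P.min(0),P.max(0))
# bezel
m=(im.max(2)<75).astype(np.uint8)*255
s=np.zeros_like(m); s[160:225,115:185]=m[160:225,115:185]
cs=max(cv2.findContours(s,0,1)[0],key=cv2.contourArea); h=cv2.convexHull(cs);print("bezel",cv2.fitEllipse(h))
P=np.array([plane(i,*p[0],.057,True)[:2] for p in h.astype(float)]);print(cv2.minEnclosingCircle(P.astype(np.float32)))
# grey plate at hob top
m=((im.max(2)<140)&(hsv[...,1]<60)).astype(np.uint8)*255
s=np.zeros_like(m); s[50:200,245:400]=m[50:200,245:400]
cs=max(cv2.findContours(s,0,1)[0],key=cv2.contourArea); h=cv2.convexHull(cs);print("plate",cv2.fitEllipse(h))
P=np.array([plane(i,*p[0],.056,True)[:2] for p in h.astype(float)]);print(cv2.minEnclosingCircle(P.astype(np.float32)))
def dep(u,v):
    o,dr=ray(i,u,v,True); return o+dr*d[int(v),int(u)]/(i["T"][:3,2]@dr)
print("burner depth",dep(328,127),"hob",dep(220,140),"cap",dep(280,290), "T",i["T"][:3,3])
for v in (232,331): print(plane(i,280,v,.2009+.0108,True))
for u in (224,334): print(plane(i,u,285,.2009+.0108,True))
E
```

```text
((327.3702087402344, 126.43550109863281), (51.650352478027344, 56.74005126953125), 165.48458862304688) (302, 97, 53, 59)
((0.5112385153770447, -0.11079084873199463), 0.023737264797091484) [ 0.50772567 -0.10961913] [ 0.48760256 -0.13086057] [ 0.53452909 -0.08830867]
bezel ((148.26202392578125, 192.03407287597656), (36.073150634765625, 43.98253631591797), 154.16622924804688)
((0.5105552673339844, -0.2839643061161041), 0.021332023665308952)
plate ((321.4949645996094, 125.19132232666016), (125.26874542236328, 126.2713851928711), 110.40463256835938)
((0.5132302641868591, -0.10953079909086227), 0.05707364156842232)
burner depth [ 0.51250868 -0.1093883   0.08498841] hob [ 0.49260815 -0.19961475  0.05421144] cap [ 0.55915473 -0.16827711  0.21590968] T [ 0.4838362  -0.14051119  0.34270213]
[ 0.53387224 -0.15872274  0.2117    ]
[ 0.58532157 -0.17811337  0.2117    ]
[ 0.54999491 -0.19311371  0.2117    ]
[ 0.56848337 -0.14444421  0.2117    ]
```

View pics/g1.png

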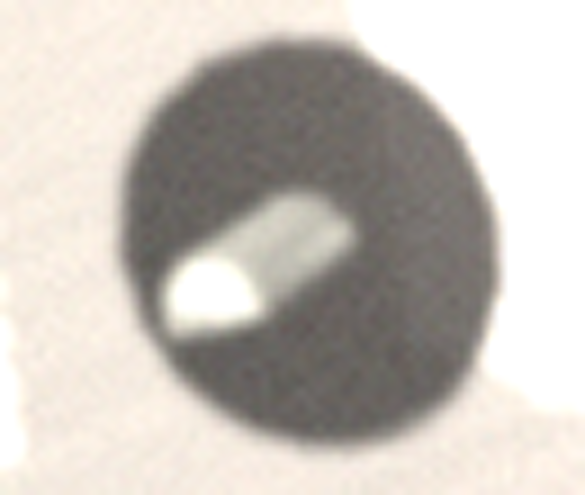

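View pics/g2.png

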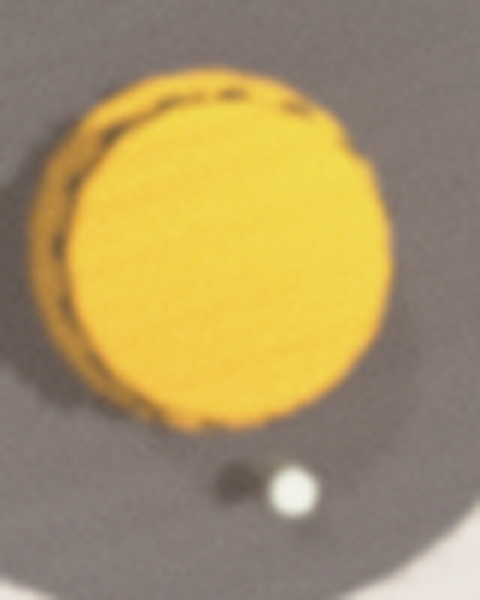

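```bash
python3 - <<'E'
from geo import *
from plan import go
im,d,i=load("g_wrist.pkl")
p=plane(i,328.9,128.6,.085,True);print("burner",p)
for q in [(302.5,128),(355.3,128),(329,100.8),(329,156.3)]: print(plane(i,*q,.085,True))
_,_,i1=load("a_scene.pkl");_,_,i2=load("a_side.pkl")
# burner top in scene crop c1 (322..411,349..405 => ) centre, side crop c3
a=(230+367/5-.4,100+380/5-.4); b=(180+219/4-.4,210+114/4-.4)
print(tri([ray(i1,*a),ray(i2,*b),ray(i,328.9,128.6,True)]))
print("igniter", plane(i,339,167,.071,True), "spindle", plane(i,115+212/9,165+285/9,.083,True))
go((p[0],p[1],0.17)); go((p[0],p[1],0.0845))
E
```

```text
burner [ 0.51395602 -0.10913389  0.085     ]
[ 0.50643977 -0.1287634   0.085     ]
[ 0.52045951 -0.08859506  0.085     ]
[ 0.49304681 -0.1015798   0.085     ]
[ 0.53515643 -0.11641113  0.085     ]
(array([ 0.51247074, -0.10917868,  0.08602008]), [np.float64(0.0017658554045179118), np.float64(0.0007983030079949728), np.float64(0.0013603503570891217)])
igniter [ 0.54969112 -0.10989073  0.071     ] spindle [ 0.50830373 -0.28201827  0.083     ]
t 5.18 pos [ 0.5601 -0.1692  0.2009] xaxis [-6.e-04  6.e-04 -1.e+00] yaxis yaw deg 69.26 open 0.0513 F [ 0.25  0.17 -0.39] q [-0.421 -0.021  1.738  0.     1.425 -1.63 ]
units [ 0.775  0.996 -1.609]
t 5.18 pos [ 0.5601 -0.1692  0.2009] xaxis [-6.e-04  6.e-04 -1.e+00] yaxis yaw deg 69.26 open 0.0513 F [ 0.25  0.17 -0.39] q [-0.421 -0.021  1.738  0.     1.425 -1.63 ]
units [ 2.913  0.995 -1.607]
```

Emit:
drive_tool(commands="0.2 0 0.4 -0.6 0; 0.2 0.3 0.8 -1.3 0; 0.2 0.9 1.0 -1.6 0; 0.2 1.6 1.0 -1.6 0; 0.2 2.1 1.0 -1.6 0; 0.2 2.4 1.0 -1.6 0; 0.2 2.6 1.0 -1.6 0; 0.2 2.6 1.0 -1.6 0")

```text
t: 5.85
tool_pos: [0.5138, -0.1098, 0.0958]
tool_rot: [0.285, 1.555, -0.285]
contact_force: [-0.5, 0.4, -1.1]
opening: 0.0518
```

```bash
python3 -c "
from look import *
from plan import *
go();snap('h');go((0.514,-0.1088,0.0845))"
python3 - <<'E'
from geo import *
for n,(x,y,w,h) in dict(side=(160,140,180,150),scene=(240,100,150,130)).items():
    im=load(f"h_{n}.pkl")[0]; cv2.imwrite(f"pics/h_{n}c.png",cv2.resize(im[y:y+h,x:x+w],None,fx=4,fy=4,interpolation=cv2.INTER_CUBIC))
E
```

```text
t 5.85 pos [ 0.5138 -0.1098  0.0958] xaxis [-2.5e-03  9.0e-04 -1.0e+00] yaxis yaw deg 69.2 open 0.0518 F [-0.52  0.42 -1.12] q [-0.352 -0.059  1.96   0.     1.243 -1.56 ]
t 6.0 pos [ 0.5159 -0.111   0.0989] xaxis [ 2.4e-03 -9.0e-04 -1.0e+00] yaxis yaw deg 69.16 open 0.0514 F [ 1.09  0.49 -0.71] q [-0.353 -0.061  1.956  0.     1.244 -1.56 ]
units [ 0.36   0.034 -0.064]
```

View pics/h_sidec.png

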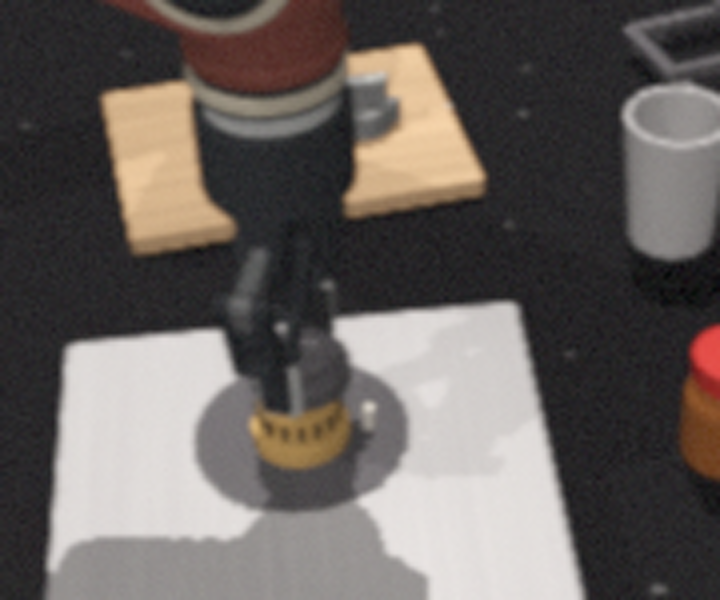

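View pics/h_scenec.png

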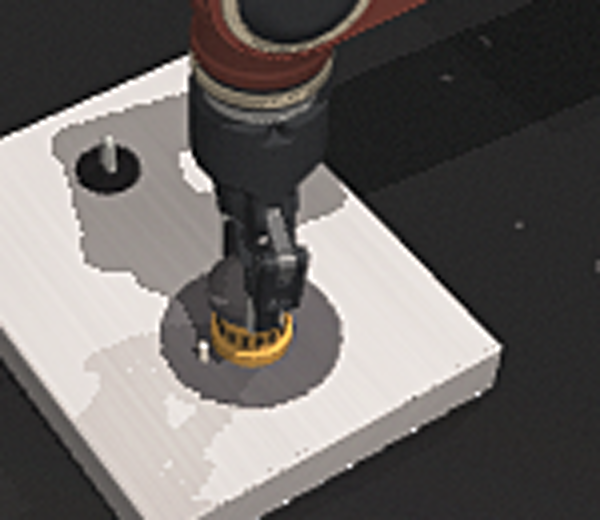

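View pics/h_wrist.png

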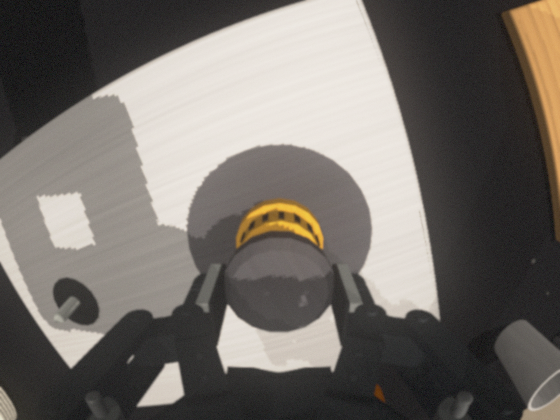

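Emit:
drive_tool(commands="0.2 0.1 0 0 0; 0.2 0.2 0 0 0; 0.2 0.27 0 0 0; 0.2 0.27 0 0 0; 0.2 0.27 0 0 0; 0.2 0.27 0 0 0")

```text
t: 6.5
tool_pos: [0.5148, -0.1107, 0.0865]
tool_rot: [0.286, 1.552, -0.286]
contact_force: [-0.1, 0.3, -2.1]
opening: 0.051
```

```bash
python3 -c "
from look import *
from plan import *
go((0.514,-0.1088,0.0845));snap('j');go((0.514,-0.1088,0.0845))"
python3 - <<'E'
from geo import *
ims=[]
for n,(x,y,w,h) in dict(side=(200,210,80,60),scene=(270,140,80,60),wrist=(180,180,200,150)).items():
    im=load(f"j_{n}.pkl")[0]; ims.append(cv2.resize(im[y:y+h,x:x+w],(400,300),interpolation=cv2.INTER_CUBIC))
cv2.imwrite("pics/j.png",np.vstack([np.hstack(ims[:2]),np.hstack([ims[2],ims[2]*0])]))
E
```

```text
t 6.5 pos [ 0.5148 -0.1107  0.0865] xaxis [ 1.e-04 -0.e+00 -1.e+00] yaxis yaw deg 69.15 open 0.051 F [-0.11  0.3  -2.09] q [-0.353 -0.046  1.964  0.     1.223 -1.56 ]
units [ 0.051  0.037 -0.035]
t 6.65 pos [ 0.5148 -0.1107  0.0867] xaxis [ 3.e-04 -1.e-04 -1.e+00] yaxis yaw deg 69.15 open 0.0512 F [ 0.03  0.1  -1.26] q [-0.353 -0.046  1.964 -0.     1.223 -1.56 ]
units [ 0.055  0.036 -0.036]
```

View pics/j.png

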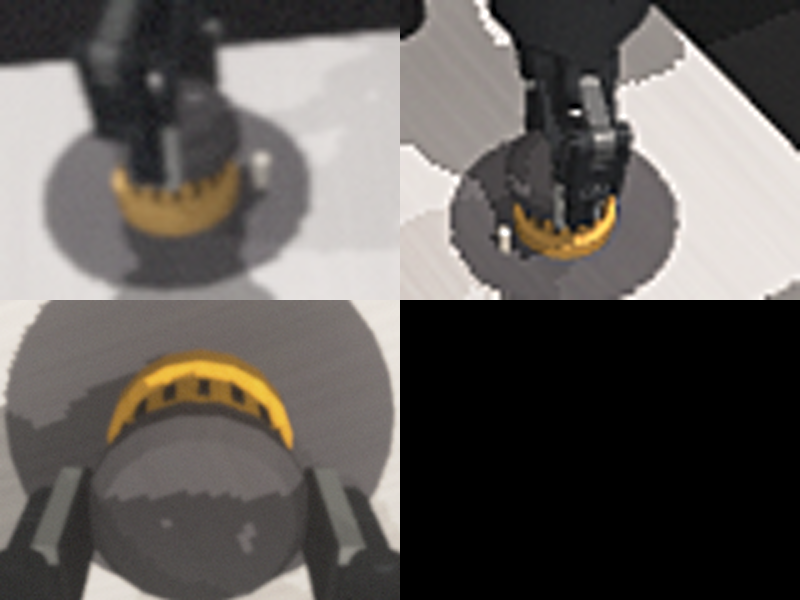

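Emit:
drive_tool(commands="0.2 0.03 0.03 -0.03 0; 0.2 0.05 0.03 -0.03 0; 0.2 0.05 0.03 -0.03 0; 0.2 0.05 0.03 -0.03 0")

```text
t: 6.98
tool_pos: [0.5139, -0.109, 0.0844]
tool_rot: [0.285, 1.552, -0.285]
contact_force: [-0.6, -0.5, -1.4]
opening: 0.0519
```

Emit:
drive_tool(commands="0.2 0.015 0 0 0; 0.2 0.03 0 0 0; 0.2 0.03 0 0 0; 0.2 0.03 0 0 0")

```text
t: 7.32
tool_pos: [0.5141, -0.1091, 0.0842]
tool_rot: [0.285, 1.552, -0.285]
contact_force: [-2.7, 1.3, 5.5]
opening: 0.051
```

In contact (force went from -1.4 to +5.5 N). Releasing and backing up.

Emit:
drive_tool(commands="0 0 0 0 0; -0.3 0 0 0 0; -0.6 0 0 0 0; -0.8 0 0 0 0; -1 0 0 0 0; -1 0 0 0 0; -1 0 0 0 0; -1 -0.2 0 0 0")

```text
t: 7.98
tool_pos: [0.5127, -0.1086, 0.0897]
tool_rot: [0.286, 1.555, -0.285]
contact_force: [1.2, 0.5, -0.0]
opening: 0.0858
```

Emit:
drive_tool(commands="-1 -0.3 0 0 0; -1 -0.9 0 0 0; -1 -1.7 0 0 0; -1 -2.5 0 0 0; -1 -3 0 0 0; -1 -3 0.3 0 0; -1 -3 0.3 0 0;-1 -3 0.3 0 0")

```text
t: 8.65
tool_pos: [0.5181, -0.0974, 0.2113]
tool_rot: [0.284, 1.552, -0.285]
contact_force: [-0.4, -0.0, -0.1]
opening: 0.0855
```

```bash
python3 -c "
from look import *
from plan import *
go();snap('k');go((0.55,-0.27,0.18))"
python3 - <<'E'
from geo import *
ims=[]
for n,(x,y,w,h) in dict(side=(200,210,80,60),scene=(270,140,80,60)).items():
    im=load(f"k_{n}.pkl")[0]; ims.append(cv2.resize(im[y:y+h,x:x+w],(400,300),interpolation=cv2.INTER_CUBIC))
cv2.imwrite("pics/k.png",np.hstack(ims[:2]))
E
```

```text
t 8.65 pos [ 0.5181 -0.0974  0.2113] xaxis [-2.e-04 -1.e-04 -1.e+00] yaxis yaw deg 69.22 open 0.0855 F [-0.35 -0.02 -0.09] q [-0.327 -0.17   1.86  -0.     1.452 -1.535]
t 8.8 pos [ 0.5174 -0.0976  0.2096] xaxis [-3.e-03  8.e-04 -1.e+00] yaxis yaw deg 69.16 open 0.0849 F [ 0.01 -0.32 -0.03] q [-0.328 -0.169  1.862 -0.     1.452 -1.535]
units [ 0.734 -3.737  2.298]
```

View pics/k.png

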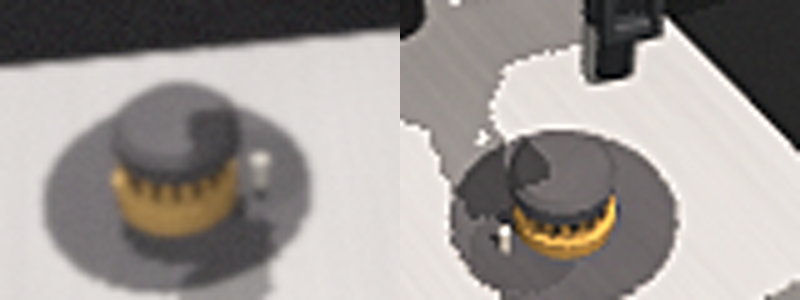

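View pics/k_wrist.png

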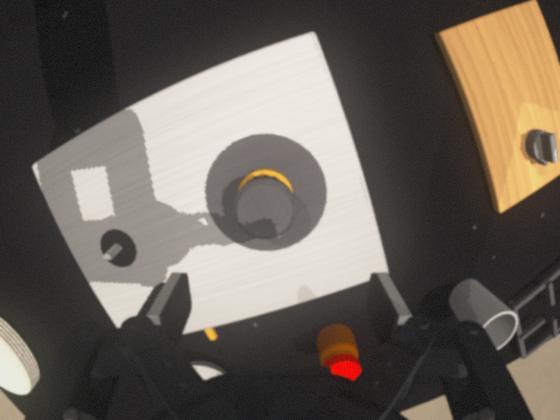

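The cap sits level and centred on the burner in both outside views. Next is a close look at the spindle.

```bash
python3 -c "
from plan import *
go((0.548,-0.298,0.115))"
```

```text
t 8.8 pos [ 0.5174 -0.0976  0.2096] xaxis [-3.e-03  8.e-04 -1.e+00] yaxis yaw deg 69.16 open 0.0849 F [ 0.01 -0.32 -0.03] q [-0.328 -0.169  1.862 -0.     1.452 -1.535]
units [ 2.359 -4.408  2.505]
```

Emit:
drive_tool(commands="-1 0 -0.6 0.3 0; -1 0 -1.4 0.8 0; -1 0.2 -2.2 1.2 0; -1 0.6 -3.0 1.7 0; -1 1.1 -3.7 2.1 0; -1 1.7 -4.2 2.4 0; -1 2.2 -4.4 2.5 0; -1 2.4 -4.4 2.5 0")

```text
t: 9.47
tool_pos: [0.5465, -0.2988, 0.11]
tool_rot: [0.29, 1.559, -0.286]
contact_force: [-0.2, 0.4, -0.9]
opening: 0.0855
```

Emit:
drive_tool(commands="-1 0 0 0 0; -1 0 0 0 0; -1 0 0 0 0")

```text
t: 9.72
tool_pos: [0.5498, -0.2974, 0.1167]
tool_rot: [0.284, 1.55, -0.285]
contact_force: [0.1, -1.0, 0.6]
opening: 0.0856
```

```bash
python3 -c "
from look import *
from plan import *
go();snap('l',('wrist',));go()"
python3 - <<'E'
from geo import *
im=load("l_wrist.pkl")[0]
cv2.imwrite("pics/l.png",cv2.resize(im[140:240,220:340],(720,600),interpolation=cv2.INTER_CUBIC))
E
```

```text
t 9.72 pos [ 0.5498 -0.2974  0.1167] xaxis [ 1.5e-03 -9.0e-04 -1.0e+00] yaxis yaw deg 69.22 open 0.0856 F [ 0.12 -0.99  0.59] q [-0.615  0.146  1.711  0.     1.283 -1.823]
t 9.77 pos [ 0.5501 -0.2975  0.1172] xaxis [ 0.0023 -0.0015 -1.    ] yaxis yaw deg 69.22 open 0.0856 F [ 0.1  -0.28 -0.48] q [-0.615  0.145  1.71   0.     1.283 -1.823]
```

View pics/l_wrist.png

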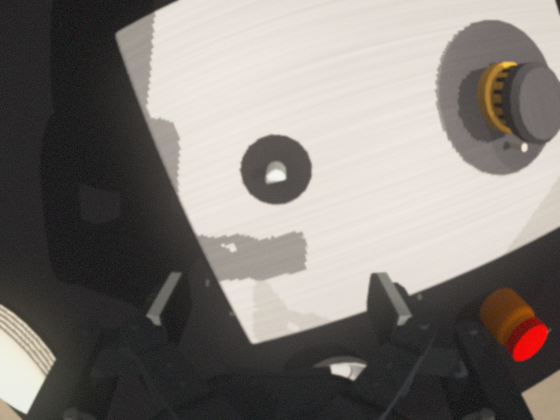

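View pics/l.png

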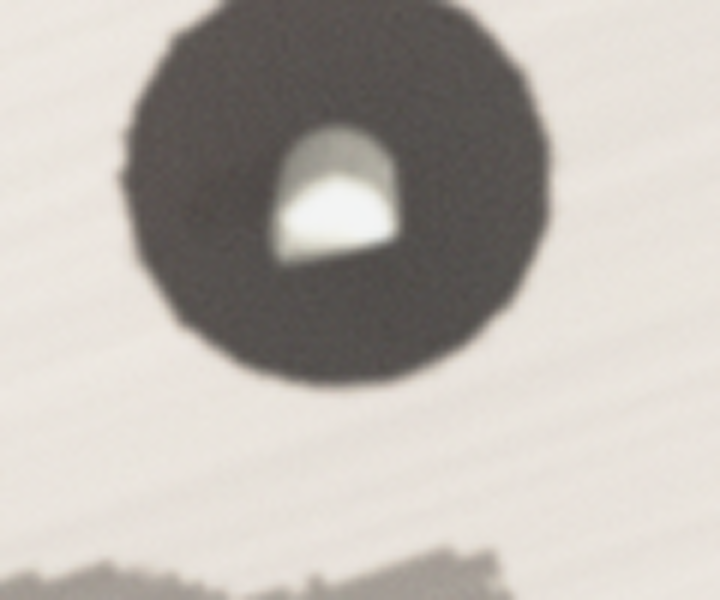

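```bash
python3 - <<'E'
from geo import *
im,d,i=load("l_wrist.pkl")
f=lambda x,y:(220+(x+.5)/6-.5,140+(y+.5)/6-.5)
a=plane(i,*f(282,264),.082,True);b=plane(i,*f(400,238),.082,True)
v=(b-a)[:2];L=np.hypot(*v);t=v/L
n=np.array([t[1],-t[0]]); 
if n@np.array([.935,-.356])<0:n=-n
print("chord",L,"flat normal yaw",np.degrees(np.arctan2(n[1],n[0])))
m=(a+b)[:2]/2; print("axis from chord",m-n*.0015)
# bezel
g=cv2.cvtColor(im,cv2.COLOR_BGR2GRAY); s=np.zeros_like(g); s[125:215,230:325]=(g[125:215,230:325]<110)*255
h=cv2.convexHull(max(cv2.findContours(s,0,1)[0],key=cv2.contourArea))
P=np.array([plane(i,*p[0],.057,True)[:2] for p in h.astype(float)])
print("bezel",cv2.minEnclosingCircle(P.astype(np.float32)),cv2.fitEllipse((P*1e4).astype(np.float32)))
s2=np.zeros_like(g); s2[155:187,262:290]=(g[155:187,262:290]>110)*255
c2=max(cv2.findContours(s2,0,1)[0],key=cv2.contourArea)[:,0]
for p in [(266.3,173.5),(286.5,173.5)]: print(plane(i,*p,.082,True)[:2])
# hob edges directions using top edge of hob at z=.055 : burner->spindle axis
o,dr=ray(i,275.5,176,True); print("tip depth",o+dr*d[176,275]/(i["T"][:3,2]@dr))
# cap centre
for q in [(532,102)]: print("cap",plane(i,*q,.0975,True))
# hand-read cap in k view
_,dk,ik=load("k_wrist.pkl"); print("cap k",plane(ik,265.5,207,.0985,True))
E
```

```text
chord 0.011242969180069383 flat normal yaw -8.037496073467349
axis from chord [ 0.5106999  -0.28425702]
bezel ((0.5104709267616272, -0.2844112813472748), 0.022186577320098877) ((5105.609375, -2844.94384765625), (435.1378479003906, 439.4958801269531), 115.69576263427734)
[ 0.50597497 -0.28808349]
[ 0.50995125 -0.27762661]
tip depth [ 0.50914948 -0.28384235  0.08185373]
cap [ 0.51319944 -0.11909945  0.0975    ]
cap k [ 0.51309184 -0.10743654  0.0985    ]
```

```bash
python3 - <<'E'
from geo import *
from plan import go
_,_,i1=load("a_scene.pkl");_,_,i2=load("a_side.pkl")
print("tumbler rim",tri([ray(i1,260,288),ray(i2,329,171)])[0]); print("jar",tri([ray(i1,221,226),ray(i2,344,230)])[0])
go((0.61,0.225,0.13))
E
```

```text
tumbler rim [0.76040219 0.08815093 0.09413495]
jar [ 0.74970946 -0.10381182  0.06914197]
t 9.77 pos [ 0.5501 -0.2975  0.1172] xaxis [ 0.0023 -0.0015 -1.    ] yaxis yaw deg 69.22 open 0.0856 F [ 0.1  -0.28 -0.48] q [-0.615  0.145  1.71   0.     1.283 -1.823]
units [-0.336 12.745 -3.232]
```

Emit:
drive_tool(commands="-1 -0.7 0.2 0 0; -1 -1.5 0.6 -0.1 0; -1 -2 1.4 -0.3 0; -1 -2 2.3 -0.6 0; -1 -2 3.2 -0.8 0; -1 -2 4.1 -1.0 0; -1 -2 5.0 -1.3 0; -1 -2 6.0 -1.5 0")

```text
t: 10.43
tool_pos: [0.5785, -0.0501, 0.1976]
tool_rot: [0.285, 1.548, -0.285]
contact_force: [1.2, 0.6, 0.5]
opening: 0.0857
```

Emit:
drive_tool(commands="-1 0 0.9 -0.2 0; -1 0 1.8 -0.5 0; -1 0 2.7 -0.7 0; -1 0 3.6 -0.9 0; -1 0 4.5 -1.2 0; -1 0.2 5.4 -1.4 0; -1 0.7 6.2 -1.6 0; -1 1.2 6.7 -1.7 0")

```text
t: 11.1
tool_pos: [0.6113, 0.227, 0.1506]
tool_rot: [0.285, 1.546, -0.279]
contact_force: [0.8, 0.0, 0.1]
opening: 0.0857
```

Emit:
drive_tool(commands="-1 0.3 0.05 0 0; -1 0.4 0.05 0 0; -1 0.4 0.05 0 0; -1 0.4 0.05 0 0")

```text
t: 11.43
tool_pos: [0.6114, 0.2234, 0.1326]
tool_rot: [0.286, 1.55, -0.286]
contact_force: [0.1, -0.0, 0.5]
opening: 0.0856
```

```bash
python3 -c "
from look import *
from plan import *
go();snap('m',('wrist',));go()"
python3 - <<'E'
from geo import *
im=load("m_wrist.pkl")[0]
cv2.imwrite("pics/m.png",cv2.resize(im[140:260,210:350],(700,600),interpolation=cv2.INTER_CUBIC))
E
```

```text
t 11.43 pos [0.6114 0.2234 0.1326] xaxis [ 0.0015 -0.     -1.    ] yaxis yaw deg 69.11 open 0.0856 F [ 0.09 -0.04  0.54] q [ 0.236  0.188  1.635 -0.     1.317 -0.97 ]
t 11.48 pos [0.6118 0.2233 0.1332] xaxis [ 2.5e-03  4.0e-04 -1.0e+00] yaxis yaw deg 69.08 open 0.0852 F [0.3  0.39 0.74] q [ 0.236  0.187  1.635 -0.     1.317 -0.97 ]
```

View pics/m_wrist.png

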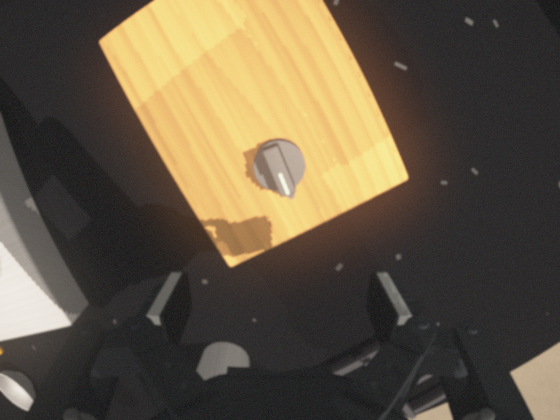

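View pics/m.png

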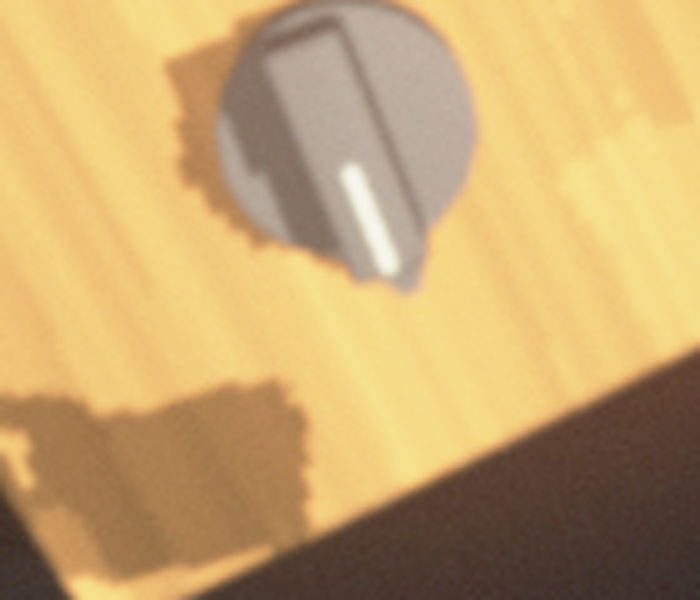

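The white line runs from (352,168) to (388,272) in the crop and the nose is near (410,290). I'll compute pose and yaw from these.

```bash
python3 - <<'E'
from geo import *
im,d,i=load("m_wrist.pkl")
f=lambda x,y:(210+(x+.5)/5-.5,140+(y+.5)/5-.5)
p=lambda x,y,z:plane(i,*f(x,y),z,True)[:2]
yaw=lambda v:np.degrees(np.arctan2(v[1],v[0]))
def dep(u,v):
    o,dr=ray(i,u,v,True); return o+dr*d[int(round(v)),int(round(u))]/(i["T"][:3,2]@dr)
print("depth bar",dep(*f(325,100)),"skirt",dep(*f(430,100)),"board",dep(*f(550,300)))
l=[p(352,168,.054),p(388,272,.054)];print("line yaw",yaw(l[1]-l[0]),np.linalg.norm(l[1]-l[0]))
c=[p(265,62,.054),p(338,25,.054),p(428,228,.054),p(360,275,.054)]
print("bar edges yaw",yaw(c[3]-c[0]),yaw(c[2]-c[1]),"len",np.linalg.norm(c[3]-c[0]),"wid",np.linalg.norm(c[1]-c[0]))
print("bar centre",np.mean(c,0)); n=p(410,292,.025); print("nose",n)
# skirt circle (z .034): pts
S=np.array([p(x,y,.034) for x,y in [(476,125),(465,65),(430,20),(460,180),(440,220)]]);S2=np.array([p(x,y,.034) for x,y in [(217,125),(235,65),(222,165),(250,225)]])
A=np.vstack([S,S2]); M=np.c_[2*A,np.ones(len(A))]; s=np.linalg.lstsq(M,(A**2).sum(1),rcond=None)[0]; print("skirt",s[:2],np.sqrt(s[2]+s[:2]@s[:2]))
print("nose yaw from skirt c",yaw(n-s[:2]),np.linalg.norm(n-s[:2]))
E
```

```text
depth bar [0.56871061 0.23685211 0.05396006] skirt [0.57755907 0.25009694 0.03265708] board [0.61976363 0.25717797 0.01408036]
line yaw -2.117055156536918 0.015792160557663262
bar edges yaw 2.382050138401042 2.872392931594278 len 0.03293880490574018 wid 0.011173311495896168
bar centre [0.5762379  0.23740607]
nose [0.60694709 0.23633362]
skirt [0.57701507 0.23687669] 0.01982910331046985
nose yaw from skirt c -1.0394388101561496 0.029936948767842912
```

```bash
python3 -c "
from plan import *
go((0.5767,0.237,0.075))"
```

```text
t 11.48 pos [0.6118 0.2233 0.1332] xaxis [ 2.5e-03  4.0e-04 -1.0e+00] yaxis yaw deg 69.08 open 0.0852 F [0.3  0.39 0.74] q [ 0.236  0.187  1.635 -0.     1.317 -0.97 ]
units [ 1.452  0.003 -0.946]
```

Emit:
drive_tool(commands="-1 0 0 -0.4 -1.3; -1 0.2 0 -0.8 -2.6; -1 0.6 0 -0.95 -3.8; -1 1.0 0 -0.95 -4.2; -1 1.2 0 -0.95 -4.2; -0.5 1.3 0 -0.95 -4.2; -0.2 1.3 0 -0.95 -4.2; -0.2 1.3 0 -0.95 -4.2")

```text
t: 12.15
tool_pos: [0.5764, 0.2375, 0.0804]
tool_rot: [-0.001, 1.569, 0.001]
contact_force: [-0.3, -0.2, 0.2]
opening: 0.052
```

```bash
python3 -c "
from look import *
from plan import *
go();snap('n',('wrist',));go((0.5767,0.237,0.036))"
python3 - <<'E'
from geo import *
im=load("n_wrist.pkl")[0]
cv2.imwrite("pics/n.png",cv2.resize(im[200:350,180:380],(800,600),interpolation=cv2.INTER_CUBIC))
E
```

```text
t 12.15 pos [0.5764 0.2375 0.0804] xaxis [ 1.5e-03  4.0e-04 -1.0e+00] yaxis yaw deg 90.07 open 0.052 F [-0.26 -0.16  0.23] q [ 0.271  0.183  1.735 -0.     1.222 -1.301]
t 12.2 pos [0.5766 0.2376 0.0807] xaxis [ 2.e-03  5.e-04 -1.e+00] yaxis yaw deg 90.09 open 0.0512 F [ 0.12 -0.63  0.24] q [ 0.272  0.183  1.735 -0.     1.222 -1.301]
units [ 1.117e+00 -1.600e-02  1.000e-03]
```

View pics/n.png

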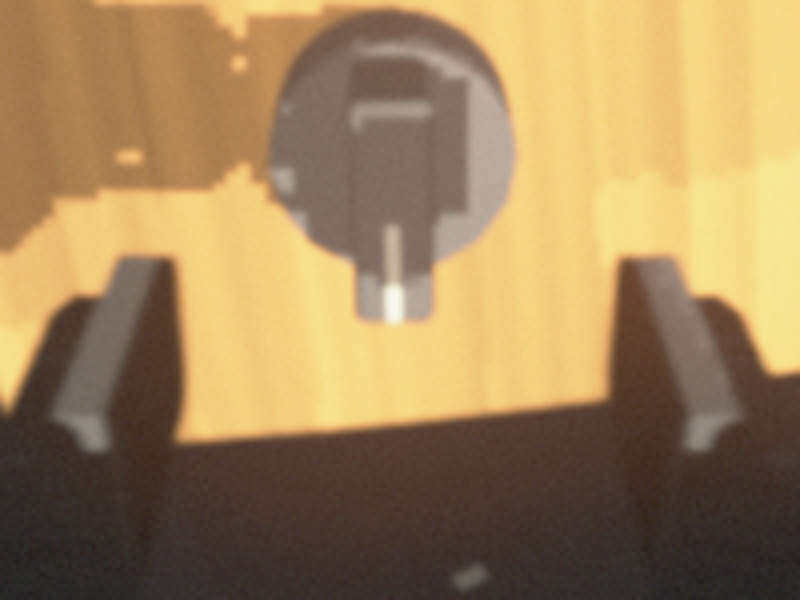

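```bash
python3 - <<'E'
from geo import *
im,d,i=load("n_wrist.pkl")
f=lambda x,y:(180+(x+.5)/4-.5,200+(y+.5)/4-.5)
p=lambda x,y,z:plane(i,*f(x,y),z,True)[:2]
print(p(393,106,.054),p(393,323,.054),p(353,150,.054),p(432,150,.054))
print("white line",p(392,225,.054),p(394,322,.054))
print("skirt", p(270,150,.034),p(516,150,.034),p(393,10,.034))
E
```

```text
[0.56007535 0.23669103] [0.59498093 0.23670135] [0.56672849 0.23106849] [0.56671669 0.24217762]
white line [0.57850436 0.23655345] [0.59480548 0.23685075]
skirt [0.57536051 0.21725992] [0.5753201  0.25607208] [0.55227984 0.23665843]
```

Emit:
drive_tool(commands="-0.2 0.3 -0.01 0 0; -0.2 0.7 -0.01 0 0; -0.2 1.0 -0.01 0 0; -0.2 1.1 -0.01 0 0; -0.2 1.1 -0.01 0 0; -0.2 1.1 -0.01 0 0")

```text
t: 12.7
tool_pos: [0.5754, 0.2374, 0.035]
tool_rot: [-0.002, 1.571, 0.002]
contact_force: [0.1, -0.0, -0.1]
opening: 0.0515
```

Emit:
drive_tool(commands="-0.2 0 0 0.03 0; 0.4 -0.01 0 0.03 0; 0.7 -0.01 0 0.03 0; 1 -0.01 0 0.03 0; 1 -0.01 0 0.03 0; 1 -0.01 0 0.03 0; 1 -0.01 0 0.03 0; 1 -0.01 0 0.03 0", newtons=60)

```text
t: 13.37
tool_pos: [0.5772, 0.2376, 0.0365]
tool_rot: [-0.002, 1.57, 0.002]
contact_force: [-0.1, -0.1, 4.8]
opening: 0.0104
```

```bash
python3 -c "
from look import *
from plan import *
go();snap('o',('wrist',));go()"
python3 - <<'E'
from geo import *
im=load("o_wrist.pkl")[0]
cv2.imwrite("pics/o.png",cv2.resize(im[200:350,180:380],(800,600),interpolation=cv2.INTER_CUBIC))
E
```

```text
t 13.37 pos [0.5772 0.2376 0.0365] xaxis [ 1.2e-03  4.0e-04 -1.0e+00] yaxis yaw deg 90.16 open 0.0104 F [-0.08 -0.1   4.79] q [ 0.271  0.24   1.75   0.     1.149 -1.302]
t 13.42 pos [0.5772 0.2376 0.0365] xaxis [ 1.2e-03  4.0e-04 -1.0e+00] yaxis yaw deg 90.16 open 0.0104 F [-0.75  0.36  4.98] q [ 0.271  0.241  1.75   0.     1.149 -1.302]
```

View pics/o.png

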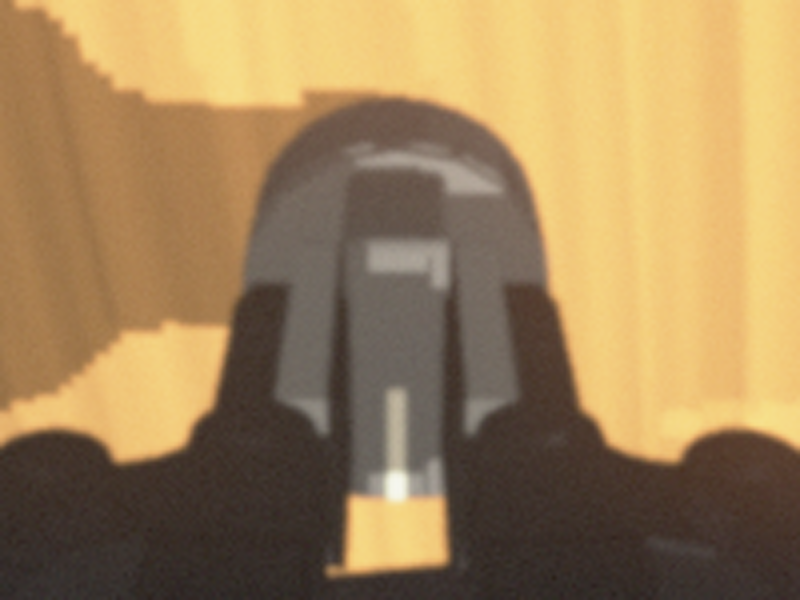

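```bash
python3 - <<'E'
from geo import *
im,d,i=load("o_wrist.pkl")
f=lambda x,y:(180+(x+.5)/4-.5,200+(y+.5)/4-.5)
p=lambda x,y,z:plane(i,*f(x,y),z,True)[:2]
a,b=p(396,240,.054),p(396,498,.054); print(a,b,(a+b)/2, "skirt back",p(396,100,.034))
E
```

```text
[0.55922521 0.23714435] [0.5944195  0.23723749] [0.57682236 0.23719092] skirt back [0.55081415 0.23713664]
```

Emit:
drive_tool(commands="1 -0.3 0 0 0; 1 -0.9 0 0 0; 1 -1.7 0 0 0; 1 -2.5 0 0 0; 1 -3.2 0 0 0; 1 -3.5 0 0 0; 1 -3.5 0 0 0; 1 -3.5 0 0 0")

```text
t: 14.08
tool_pos: [0.5764, 0.2373, 0.1753]
tool_rot: [-0.002, 1.571, 0.002]
contact_force: [-0.6, -0.1, -1.8]
opening: 0.0104
```

```bash
python3 -c "
from look import *
from plan import *
go();snap('p');go((0.5106,-0.2843,0.15))"
python3 - <<'E'
from geo import *
im=load("p_wrist.pkl")[0]
A=cv2.resize(im[200:350,180:380],(800,600),interpolation=cv2.INTER_CUBIC)[:, :560]
cv2.imwrite("pics/p.png",A)
E
```

```text
t 14.08 pos [0.5764 0.2373 0.1753] xaxis [-2.e-04 -1.e-04 -1.e+00] yaxis yaw deg 90.15 open 0.0104 F [-0.56 -0.07 -1.76] q [ 0.271  0.088  1.67  -0.     1.383 -1.302]
t 14.23 pos [0.575  0.2369 0.1724] xaxis [-0.0051 -0.0014 -1.    ] yaxis yaw deg 90.16 open 0.0106 F [ 0.18  0.21 -0.72] q [ 0.271  0.091  1.673  0.     1.383 -1.302]
units [  0.586 -13.025  -1.643]
```

View pics/p.png

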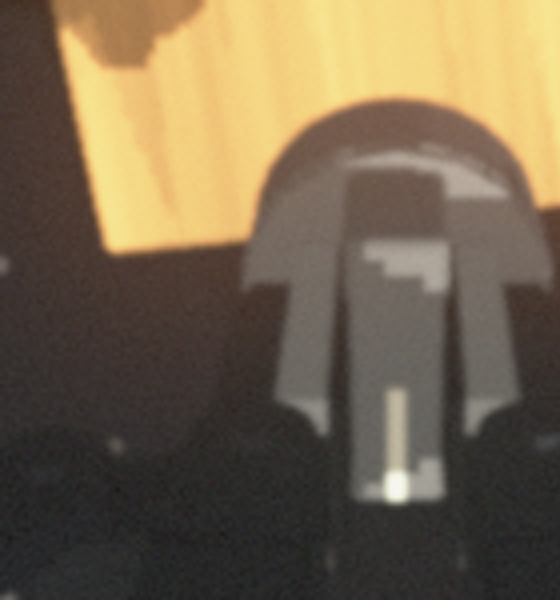

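View pics/p_scene.png

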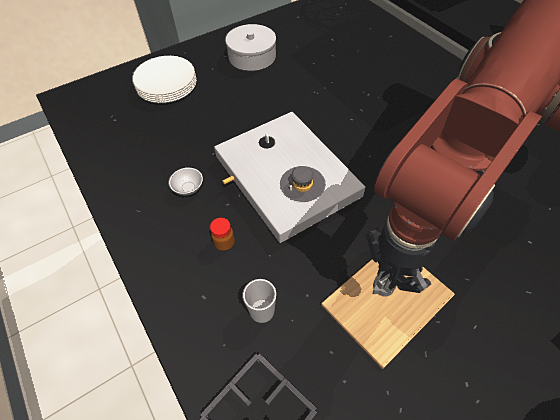

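Emit:
drive_tool(commands="1 0 -0.5 0 0; 1 0 -1.2 -0.1 0; 1 0 -2.1 -0.2 0; 1 0 -3.0 -0.4 0; 1 0 -3.9 -0.5 0; 1 0 -4.8 -0.6 0; 1 0 -5.7 -0.7 0; 1 0 -6.6 -0.8 0")

```text
t: 14.9
tool_pos: [0.5437, -0.0281, 0.1733]
tool_rot: [-0.002, 1.574, 0.003]
contact_force: [0.6, 0.3, -0.6]
opening: 0.0108
```

Emit:
drive_tool(commands="1 0 -0.9 -0.1 0; 1 0 -1.8 -0.2 0; 1 0 -2.7 -0.4 0; 1 0 -3.6 -0.5 0; 1 0 -4.5 -0.6 0.3; 1 0 -5.3 -0.7 0.8; 1 0 -6.0 -0.8 1.3; 1 0 -6.4 -0.85 1.6")

```text
t: 15.57
tool_pos: [0.5104, -0.285, 0.1734]
tool_rot: [0.112, 1.571, -0.11]
contact_force: [0.4, -0.4, -0.8]
opening: 0.0105
```

Emit:
drive_tool(commands="1 0 0 0 0; 1 0 0 0 0; 1 0 0 0 0")

```text
t: 15.82
tool_pos: [0.5119, -0.2814, 0.1747]
tool_rot: [0.108, 1.57, -0.105]
contact_force: [-0.4, -1.1, -0.5]
opening: 0.0102
```

```bash
python3 -c "
from look import *
from plan import *
go((0.5106,-0.2843,0.115));snap('q');go((0.5106,-0.2843,0.115))"
```

```text
t 15.82 pos [ 0.5119 -0.2814  0.1747] xaxis [-0.0013  0.0017 -1.    ] yaxis yaw deg 82.23 open 0.0102 F [-0.38 -1.1  -0.52] q [-6.300e-01 -1.000e-03  1.764e+00  1.000e-03  1.381e+00 -2.066e+00]
units [ 1.491 -0.078 -0.021]
t 15.97 pos [ 0.5124 -0.2813  0.1755] xaxis [-3.e-04  5.e-04 -1.e+00] yaxis yaw deg 82.28 open 0.0103 F [-0.21 -0.26 -0.62] q [-6.300e-01 -2.000e-03  1.763e+00  0.000e+00  1.381e+00 -2.066e+00]
units [ 1.511 -0.08  -0.033]
```

View pics/q_wrist.png

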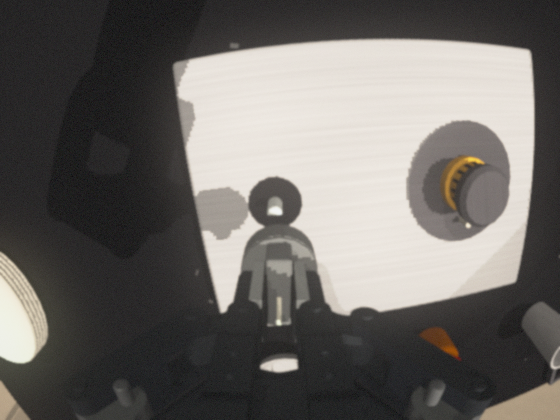

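View pics/q_side.png

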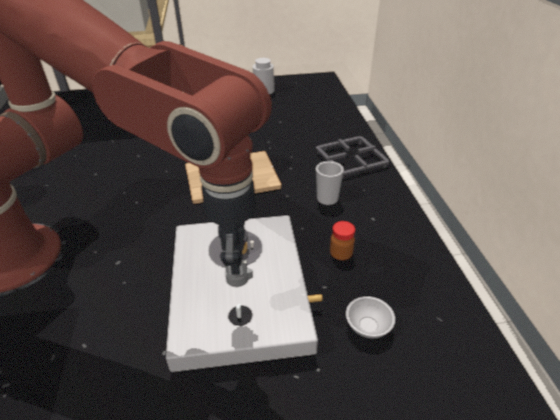

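The spindle tip shows at about (275,205) in the wrist view with the knob held just in front of it. I'll measure the tip again from this second viewpoint.

```bash
python3 - <<'E'
from geo import *
im=load("q_wrist.pkl")[0]
cv2.imwrite("pics/q.png",cv2.resize(im[165:245,225:325],(800,640),interpolation=cv2.INTER_CUBIC)[:600])
E
```

```text
(no output)
```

View pics/q.png

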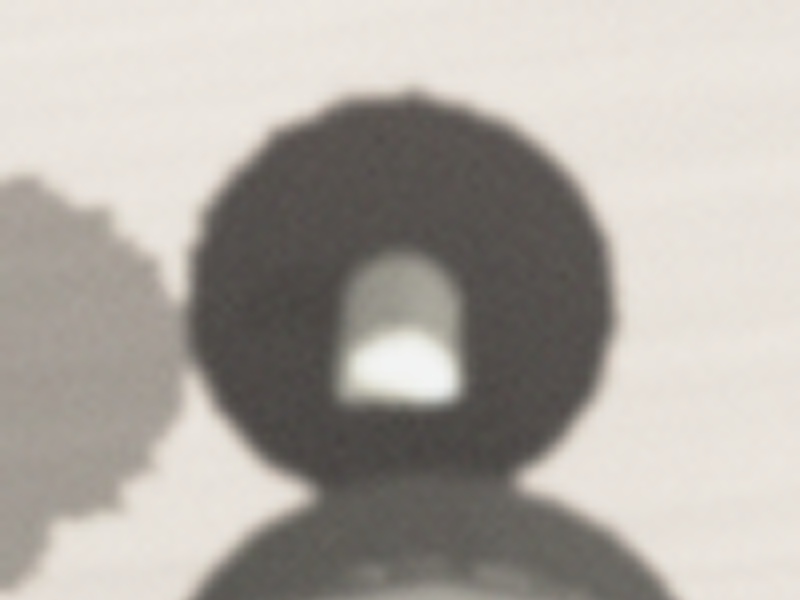

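```bash
python3 - <<'E'
from geo import *
im,d,i=load("q_wrist.pkl"); _,_,il=load("l_wrist.pkl")
f=lambda x,y:(225+(x+.5)/8-.5,165+(y+.5)/8-.5)
fl=lambda x,y:(220+(x+.5)/6-.5,140+(y+.5)/6-.5)
a=plane(i,*f(336,404),.082,True);b=plane(i,*f(464,405),.082,True)
v=(b-a)[:2];t=v/np.hypot(*v);n=np.array([t[1],-t[0]])
if n[0]<0:n=-n
print("chord",np.hypot(*v),"yaw",np.degrees(np.arctan2(n[1],n[0])),"axis",(a+b)[:2]/2-n*.0015)
print("tri flat corners",tri([ray(i,*f(336,404),True),ray(il,*fl(282,264),True)]),tri([ray(i,*f(464,405),True),ray(il,*fl(400,238),True)]))
P=np.array([plane(i,*f(x,y),.057,True)[:2] for x,y in [(187,310),(200,230),(260,140),(340,98),(410,92),(490,110),(570,180),(608,250),(615,310),(590,400),(530,470),(215,400),(270,465)]])
M=np.c_[2*P,np.ones(len(P))]; s=np.linalg.lstsq(M,(P**2).sum(1),rcond=None)[0]; print("bezel",s[:2],np.sqrt(s[2]+s[:2]@s[:2]))
# held knob: skirt at z TCP-0.0027 (34mm-36.5), bar top TCP+.0175
z=.1752
fk=lambda u,v,zz:plane(i,u,v,zz,True)[:2]
E
python3 - <<'E'
from geo import *
im=load("q_wrist.pkl")[0]
cv2.imwrite("pics/q3.png",cv2.resize(im[215:335,220:340],(600,600),interpolation=cv2.INTER_CUBIC))
E
```

```text
chord 0.012261264124622319 yaw -8.21953955662214 axis [ 0.51082291 -0.28430612]
tri flat corners (array([ 0.5117415 , -0.29043442,  0.08081343]), [np.float64(0.00026585261484956494), np.float64(0.0002658526148496461)]) (array([ 0.51236517, -0.27856089,  0.08449775]), [np.float64(0.0001952509997366235), np.float64(0.0001952509997367172)])
bezel [ 0.50993875 -0.28440643] 0.022617109227636052
```

View pics/q3.png

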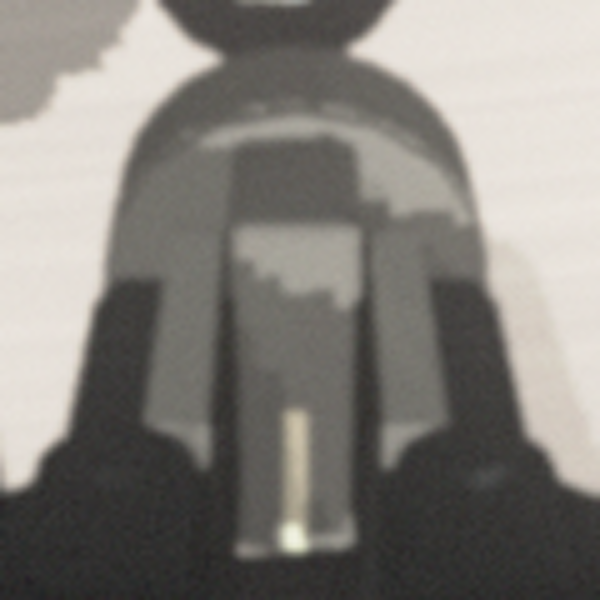

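```bash
python3 - <<'E'
from geo import *
from plan import go
im,d,i=load("q_wrist.pkl")
g=lambda x,y:(220+(x+.5)/5-.5,215+(y+.5)/5-.5)
a=plane(i,*g(297,226),.1925,True);b=plane(i,*g(295,553),.1925,True);print((a+b)/2,a,b)
print("cap?")
go((0.5108,-0.2842,0.112))
E
```

```text
[ 0.51247878 -0.28145135  0.1925    ] [ 0.49474838 -0.27895749  0.1925    ] [ 0.53020918 -0.28394521  0.1925    ]
cap?
t 15.97 pos [ 0.5124 -0.2813  0.1755] xaxis [-3.e-04  5.e-04 -1.e+00] yaxis yaw deg 82.28 open 0.0103 F [-0.21 -0.26 -0.62] q [-6.300e-01 -2.000e-03  1.763e+00  0.000e+00  1.381e+00 -2.066e+00]
units [ 1.586 -0.077 -0.029]
```

Emit:
drive_tool(commands="1 0.3 -0.08 -0.03 0; 1 0.7 -0.08 -0.03 0; 1 1.1 -0.08 -0.03 0; 1 1.4 -0.08 -0.03 0; 1 1.5 -0.08 -0.03 0; 1 1.5 -0.08 -0.03 0; 1 1.5 -0.08 -0.03 0; 1 1.5 -0.08 -0.03 0")

```text
t: 16.63
tool_pos: [0.5111, -0.2862, 0.1168]
tool_rot: [0.107, 1.567, -0.108]
contact_force: [-0.3, 0.0, -0.5]
opening: 0.0102
```

```bash
python3 -c "
from look import *
from plan import *
go();snap('r');go((0.5108,-0.2842,0.107))"
python3 - <<'E'
from geo import *
ims=[]
for n,(x,y,w,h) in dict(side=(200,260,80,80),scene=(230,90,80,80)).items():
    im=load(f"r_{n}.pkl")[0]; ims.append(cv2.resize(im[y:y+h,x:x+w],(400,400),interpolation=cv2.INTER_CUBIC))
cv2.imwrite("pics/r.png",np.hstack(ims[:2]))
E
```

```text
t 16.63 pos [ 0.5111 -0.2862  0.1168] xaxis [ 0.0015 -0.0012 -1.    ] yaxis yaw deg 82.17 open 0.0102 F [-0.29  0.   -0.45] q [-0.637  0.057  1.807 -0.     1.277 -2.072]
t 16.78 pos [ 0.5111 -0.2862  0.1169] xaxis [ 0.0016 -0.0012 -1.    ] yaxis yaw deg 82.16 open 0.0108 F [ 0.53 -0.02 -0.59] q [-0.638  0.056  1.807 -0.     1.277 -2.072]
units [ 0.246  0.05  -0.014]
```

View pics/r.png

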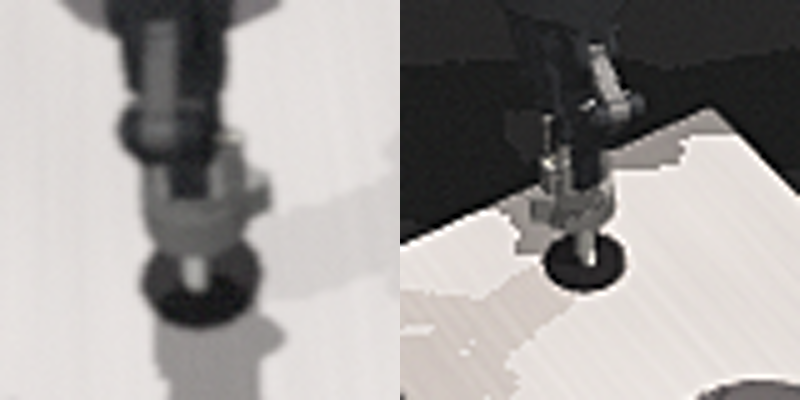

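Emit:
drive_tool(commands="1 0 0.05 -0.01 0; 1 0.1 0.05 -0.01 0; 1 0.1 0.05 -0.01 0; 1 0.1 0.05 -0.01 0; 1 0.1 0.05 -0.01 0")

```text
t: 17.2
tool_pos: [0.5102, -0.2837, 0.1115]
tool_rot: [0.108, 1.568, -0.107]
contact_force: [0.1, 1.2, -1.5]
opening: 0.0102
```

```bash
python3 -c "
from plan import *
go((0.5108,-0.2842,0.1047))"
```

```text
t 17.2 pos [ 0.5102 -0.2837  0.1115] xaxis [-3.e-04  2.e-04 -1.e+00] yaxis yaw deg 82.16 open 0.0102 F [ 0.08  1.16 -1.5 ] q [-0.635  0.059  1.813 -0.     1.269 -2.069]
units [ 0.17  -0.011  0.016]
```

Emit:
drive_tool(commands="1 0.06 -0.01 0.015 0; 1 0.12 -0.01 0.015 0; 1 0.18 -0.01 0.015 0; 1 0.24 -0.01 0.015 0; 1 0.3 -0.01 0.015 0; 1 0.3 -0.01 0.015 0")

```text
t: 17.7
tool_pos: [0.5104, -0.2839, 0.0988]
tool_rot: [0.108, 1.569, -0.107]
contact_force: [0.2, -0.5, -0.4]
opening: 0.0108
```

Emit:
drive_tool(commands="1 0.06 0 0 0; 1 0.12 0 0 0; 1 0.18 0 0 0; 1 0.22 0 0 0; 1 0.22 0 0 0; 1 0.22 0 0 0")

```text
t: 18.2
tool_pos: [0.5108, -0.2842, 0.0907]
tool_rot: [0.108, 1.568, -0.107]
contact_force: [0.5, 0.3, -0.9]
opening: 0.0101
```

```bash
python3 -c "
from look import *
from plan import *
go();snap('s')"
python3 - <<'E'
from geo import *
ims=[]
for n,(x,y,w,h) in dict(side=(200,260,80,80),scene=(230,90,80,80)).items():
    im=load(f"s_{n}.pkl")[0]; ims.append(cv2.resize(im[y:y+h,x:x+w],(400,400),interpolation=cv2.INTER_CUBIC))
cv2.imwrite("pics/s.png",np.hstack(ims[:2]))
E
```

```text
t 18.2 pos [ 0.5108 -0.2842  0.0907] xaxis [-3.e-04  2.e-04 -1.e+00] yaxis yaw deg 82.15 open 0.0101 F [ 0.5   0.28 -0.86] q [-0.635  0.085  1.824  0.     1.233 -2.069]
```

View pics/s.png

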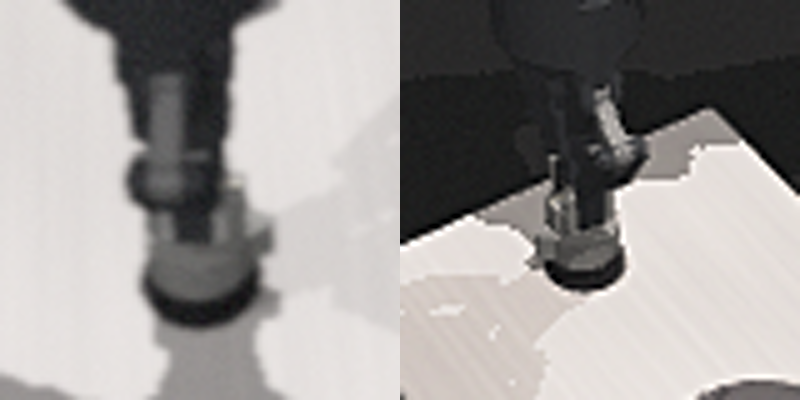

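The knob is seated over the spindle with no side force. Pressing down in small steps.

Emit:
drive_tool(commands="1 0.03 0 0 0; 1 0.06 0 0 0; 1 0.09 0 0 0; 1 0.12 0 0 0; 1 0.12 0 0 0", newtons=90)

```text
t: 18.77
tool_pos: [0.5111, -0.2844, 0.0867]
tool_rot: [0.107, 1.568, -0.108]
contact_force: [-0.9, 0.4, 5.2]
opening: 0.0096
```

Emit:
drive_tool(commands="1 0.03 0 0 0; 1 0.06 0 0 0; 1 0.07 0 0 0; 1 0.07 0 0 0")

```text
t: 19.1
tool_pos: [0.5111, -0.2844, 0.0844]
tool_rot: [0.107, 1.568, -0.108]
contact_force: [-2.2, 2.1, 6.5]
opening: 0.01
```

Emit:
drive_tool(commands="1 0.02 0 0 0; 1 0.04 0 0 0; 1 0.06 0 0 0; 1 0.06 0 0 0; 1 0.06 0 0 0")

```text
t: 19.52
tool_pos: [0.5111, -0.2845, 0.0825]
tool_rot: [0.107, 1.568, -0.108]
contact_force: [-3.9, 2.4, 8.7]
opening: 0.0098
```

Emit:
drive_tool(commands="1 0.02 0 0 0; 1 0.04 0 0 0; 1 0.04 0 0 0; 1 0.04 0 0 0")

```text
t: 19.85
tool_pos: [0.5113, -0.2846, 0.0823]
tool_rot: [0.107, 1.568, -0.108]
contact_force: [-7.1, 4.9, 15.0]
opening: 0.0093
```

Emit:
drive_tool(commands="1 0.01 0 -0.01 0; 1 0.01 0 -0.01 0; 1 0.01 0 -0.01 0; 1 0.01 0 -0.01 0")

```text
t: 20.18
tool_pos: [0.5113, -0.2845, 0.0822]
tool_rot: [0.107, 1.567, -0.108]
contact_force: [-5.8, 4.0, 16.4]
opening: 0.0096
```

```bash
python3 -c "
from look import *
from plan import *
go();snap('u');go()"
python3 - <<'E'
from geo import *
ims=[]
for n,(x,y,w,h) in dict(side=(190,210,120,120),scene=(230,90,120,120)).items():
    im=load(f"u_{n}.pkl")[0]; ims.append(cv2.resize(im[y:y+h,x:x+w],(400,400),interpolation=cv2.INTER_CUBIC))
cv2.imwrite("pics/u.png",np.hstack(ims[:2]))
E
```

```text
t 20.18 pos [ 0.5113 -0.2845  0.0822] xaxis [ 9.e-04 -5.e-04 -1.e+00] yaxis yaw deg 82.17 open 0.0096 F [-5.85  3.96 16.39] q [-0.635  0.096  1.828  0.     1.217 -2.069]
t 20.33 pos [ 0.5113 -0.2846  0.0823] xaxis [ 9.e-04 -6.e-04 -1.e+00] yaxis yaw deg 82.17 open 0.0097 F [-5.71  4.32 16.59] q [-0.635  0.096  1.828  0.     1.217 -2.069]
```

View pics/u.png

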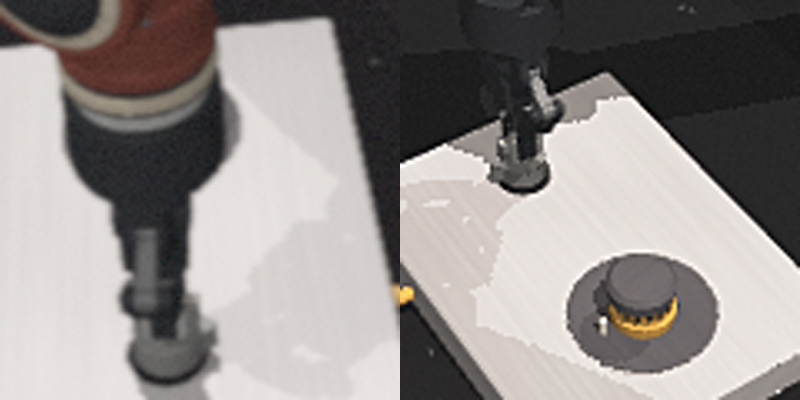

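View pics/u_wrist.png

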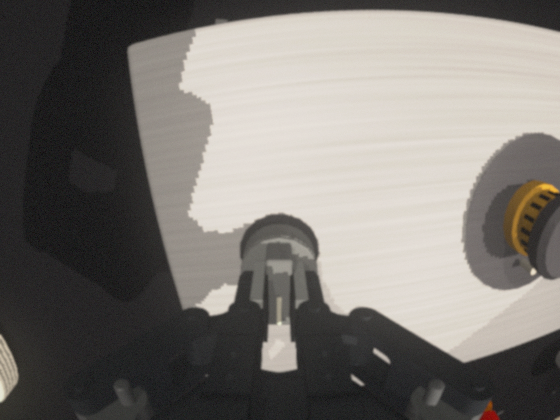

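The knob is against the stop. Its underside is at about 60.6 mm, against 61 mm expected, with a steady 16 N push. The cap is still centred, so I'm handing in.

```bash
python3 -c "
from station import ctrl
print(ctrl.finish_job()); o=ctrl.get_obs(); print(o['t'],o['tool_pos'],o['contact_force'])"
```

```text
the job is handed in; nothing more can be done
None
the job is handed in; nothing more can be done
```

I set the cap on the burner and let go of it. I then turned the knob about 8° to match the spindle's flat, pushed it home and pressed it to the stop. The job was handed in at about 20 s with the knob still held down; it reports no verdict.

**Cap:** the wrist view taken after release put its centre about 2 mm from the burner's. The scene view just before hand-in still showed it level and centred.

**Knob:**
- **Depth:** its underside stood at about 60.6 mm, worked out from the tool height; 61 mm is expected at full press. The push was a steady 16 N up, where the spring alone gives 10 N at the stop.
- **Position and turn:** the tool was within about 1 mm of the spindle axis. Its heading was within about 0.5° of the flat's.

**Disagreements:**
- A side force of about 7 N stayed on the tool while pressing.
- The finger opening read 2–3 mm under the true sizes on both grips.
- The heights found for the two corners of the flat differed by 4 mm, though their mean of 82.7 mm fits the stated 83 mm.
- One cap reading came out about 10 mm off, because the cap was cut off at the picture's edge. I did not use it.

**Bystanders:** I kept the arm clear of the tumbler, jar and bowl and felt no contact with them, but I did not measure their positions again at the end.

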